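# Crank down the printing press's support leg

### The job

The bed of the green printing press needs its support leg set before the class prints: slide the yellow foot plate flat on the table squarely under the raised leg and let go of it, then crank the leg down (clockwise from above) until its foot bears firmly on the plate. Stop as soon as the crank has become clearly stiffer than it was running free: never force it, let go of the crank, and leave the other things on the table where they are.

Things in the scene. Friction and masses are not known exactly. Their poses are not given: they have to be found in the camera images.
- press: Green table-top printing press, fixed, bolted down up to 6 mm into the table. Origin on the vertical axis of its support leg (jack), z up, about table level; y runs along a bracket (50 mm wide, underside 125 mm up) to the bed (from 220 mm out). The foot under the leg (round, dia 50 mm, rubber sole) hangs 32 to 62 mm above the table at the start, not measured. A clockwise turn lowers it 30 mm.
- gearbox_top (a point): Centre of the top of the jack's gearbox (76 x 76 mm, 45 mm tall), on the leg's axis, 235 mm above the press's origin. Below it: tube dia 48 mm, collar dia 60 mm whose underside is 110 mm above the origin, then the bare leg, dia 28 mm, and its foot. Above it only the crank. The jack holds by itself when let go (up to 80 N at the foot).
- crank_knob (a point): Centre of the crank's upright black knob: dia 24 mm, 50 mm tall (258 to 308 mm above the press's origin, this point at 283), free to spin on its pin, on a red arm 50 mm out from the jack's axis (arm and hub lie below the knob, top 257 mm, hub bolt 265 mm). It travels a level circle of radius 50 mm about the axis, clockwise from above to lower the foot.
- crank_hub (a point): Hub of the crank, on the leg's axis, 257 mm above the press's origin. Running free, gear friction takes 8 N at the knob, along its circle (less may be read at a standstill). When the foot bears, each 10.5 N on it adds 1 N at the knob; it gains about 20 N per mm of travel. Right is 30 to 80 N, so 3 to 7.5 N more at the knob than running free (aim for 5); over 100 N strains the bed.
- pad: Yellow wooden foot plate, loose, 0.18 to 0.35 kg. Square part 80 x 80 mm, 18 mm thick; the origin is the centre of its underside, z up. From it a tongue 40 mm wide and 12 mm thick runs along -x to 161 mm from the origin, carrying the handle post. It lies flat at the start and must lie flat in the end.
- pad_handle (a point): Centre of the plate's upright wooden handle post, 140 mm from the plate's origin along the plate's -x, 40 mm above its underside. The post is 28 mm along the plate's x, 18 mm along its y (grip it along y), and its top is 62 mm above the underside.
- tub: Round tub of milky clear plastic, dia 116 mm, 50 mm tall; origin at the centre of its underside. Leave alone.
- ink_jar: Blue jar, dia 54 mm, 75 mm tall; origin at the centre of its underside. Leave alone.
- ink_can: Red can, dia 60 mm, 90 mm tall; origin at the centre of its underside. Leave alone.
- mug: Blue mug, dia 76 mm, 90 mm tall, handle on its +y; origin at the centre of its underside. Leave alone.
- brayer: Hand ink roller, about 130 mm long and 80 mm wide, lying flat, 34 mm tall; origin on the table near its middle. Leave alone.
Mind the look-alikes: they are no part of the job. Of the things shaped like the pad, the yellow one is meant.

How it is judged:
By the outcome, as a careful person would: the job done as asked, in the order asked, and still so for the second after the job is handed in, with the robot touching nothing.
It also fails if it takes over 72 s, if anything falls off the work surface, if the arm or the gripper's body presses on something with over 40 N, if the wrist force passes 120 N, or if a joint passes its speed limit or range.

### The arm

A 6-joint arm with a two-finger parallel gripper is mounted at the origin on the work surface. World frame = base frame: x ahead of the robot, y to its left, z up, the work surface at z = 0. Lengths are in m, angles in rad, forces in N, time in s.
With the tool pointing down it reaches from about 0.25 to 0.8 m from the base axis. Payload 8.5 kg.
Tool frame: the origin (TCP) lies at the very end of the fingers, on their centre line; the grasp point (between the pads) lies 19 mm behind it (grasp_offset is the distance from the TCP to the grasp point, in m); y points along the fingers, z is the direction in which the jaws open and shut, and the axes are right-handed (so a half turn about y gives the same grasp; the last joint's range is limited). The gripper opens to 85 mm and grips with 20 to 120 N. Pads are 22 mm wide; open, the fingers measure 114 mm over their backs; the gripper's body (76 mm by 85 mm) begins 54 mm behind the grasp point. The pads swing forward as they close: fully open they stand 13 mm farther back than shut.
Start: joints at [1.278, 0.238, -0.013, 1.319, 0, 1.571], TCP at [0.152, 0.503, 0.231] pointing down, gripper open.
Joint ranges: [-2.66, 2.66], [-1.03, 1.9], [-1.14, 1.46], [-1.82, 2.27], [-1.45, 1.34], [-3.14, 3.14]. Speed limits (rad/s): [2.22, 2.22, 2.79, 3.14, 3.14, 3.14].

### API

Orientations are given as a unit quaternion [w, x, y, z].
In Python, from station import read_state, grab_frame, job_done, grasp_offset gives the robot as it stands.
- The arm moves only by the tool step_arm, never from a script. Its argument "commands" is a list of rows, each an object with "grip": the opening, from -1 (shut) to 1 (fully open), so that 0 is half open; "offset": the shift along the tool's x, y, z in cm, a list of three; "roll": the turn about the tool's y in degrees. A call has 1 to 20 rows; each row shifts and turns the pose as measured when the row begins, along the tool's axes as they then stand; what a row does not reach is not made up. A row lasts 1/8 s, in which the tool goes at most 62.5 mm and 10.7 degrees, less where a joint would pass 70% of its speed; a pose out of reach is approached as far as the arm can. A call is refused whole if a number of a shift passes 6.25 or a number of a turn 10.7, either way. A call with a gripper value outside its range is refused whole. The fingers move at their own pace and stop on an object; "force" is the grip in N (left out, the last holds). Time passes only in rows, so rows that do not move let the fingers close. It gives the time, the measured TCP pose, the force and the opening at its end, in the units of the state.
- read_state(): the state, without advancing time (a new reading comes with each control period).
- grab_frame(name): name is "scene" or "top"; returns a dict with "img" (384x512x3 uint8, red, green, blue), "z_map" (384x512 float32, m along the optical axis (not along the pixel's ray), 0 where there is no reading), "vertical_fov" (degrees; the focal length in pixels is half the picture's height over the tangent of half this angle, whatever the lens; pixels are square), "cx", "cy" (the principal point, pixels), "R" (3x3) and "t" (3): a world point X has camera coordinates R X + t. Camera axes: x right, y down, z forward; pixel columns grow to the right and rows downward; lengths in m; the calibration is good to about 2 mm. A picture is of the moment at which its call begins.
- job_done(): hands the job in, once; it reports no verdict.
The state is a dict: "time": time; "joint_positions": joint angles; "qvel": joint speeds; "effort": joint torques, N m; "ee_pos": TCP position; "ee_rot": TCP orientation; "ft_force": force on the tool from outside, world axes, zero at the start; "moment": the same for the moment, N m; "opening": finger opening in m.
Only numpy, scipy, OpenCV 4.12 (cv2) and the standard library are available. Lean on these libraries where they do the work, as an engineer would, in place of code of your own. Each camera call takes 0.05 s, during which the arm holds its last target.

## Working session

There is one attempt and no reset: what is moved stays moved. The work goes in short steps, Python scripts to look and compute and a tool call to move; the robot and the scene stay as the last step left them, time stands still between calls to the robot, and variables do not carry over. Pictures are saved under pics/ and viewed, and the job is handed in when it is done.

Besides the shell and the picture viewer there is one more tool, called after "Emit:" by a JSON object that holds its "fn" and its "kwargs", one argument or row to a line. step_arm: Moves the arm, as the interface text tells. Its arguments: {"type":"object","properties":{"commands":{"type":"array"},"force":{"type":"number"}},"required":["commands"]}

```bash
mkdir -p pics; ls; python3 - <<'E'
from station import *
import cv2,pickle
for n in("scene","top"):
    f=grab_frame(n); cv2.imwrite(f"pics/{n}0.png",f["img"][:,:,::-1]); pickle.dump(f,open(n+"0.pkl","wb"))
    print(n,f["vertical_fov"],f["cx"],f["cy"],f["R"],f["t"])
print(read_state(),grasp_offset)
E
```

```text
pics
scene 43.83731422143463 243.67603464733386 193.75106246976867 [[ 0.37870376  0.92537181 -0.01644617]
 [ 0.71208734 -0.30267699 -0.63349685]
 [-0.591198    0.22819653 -0.77357046]] [-0.09544545 -0.29092831  1.85844348]
top 49.267576701175386 256.93992108121506 186.9928488384732 [[ 0.08305048 -0.99654457  0.00124114]
 [-0.97423643 -0.08145328 -0.2103063 ]
 [ 0.2096807   0.01625687 -0.97763476]] [-0.12152081  0.52954676  1.17031223]
{'time': 0.1, 'joint_positions': array([ 1.27803611e+00,  2.38726641e-01, -1.41881306e-02,  1.31919822e+00,
        2.12009638e-05,  1.57082717e+00]), 'qvel': array([ 1.37308358e-03, -2.46223912e-03,  1.09552794e-03, -8.63722271e-05,
       -5.89188616e-04,  9.44690881e-04]), 'effort': array([-4.05181936e-04, -5.39719319e+01,  3.46998525e+01,  1.34245312e-02,
       -1.46605435e-04, -1.45276584e-05]), 'ee_pos': array([0.15139629, 0.50229726, 0.23073176]), 'ee_rot': array([-0.69908348,  0.70000236, -0.1032232 ,  0.10307259]), 'ft_force': array([0.25358312, 0.2406309 , 0.19829647]), 'moment': array([-0.02969278,  0.03561696, -0.0214981 ]), 'opening': 0.08520337279518572} 0.0187
```

View pics/scene0.png

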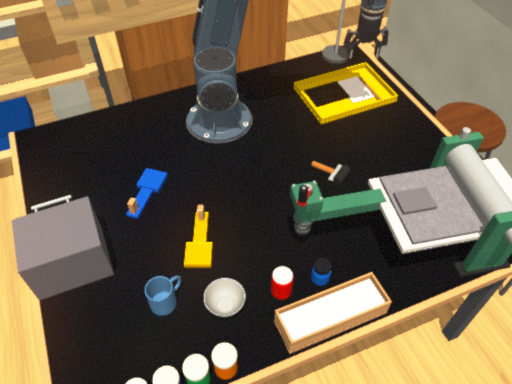

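View pics/top0.png

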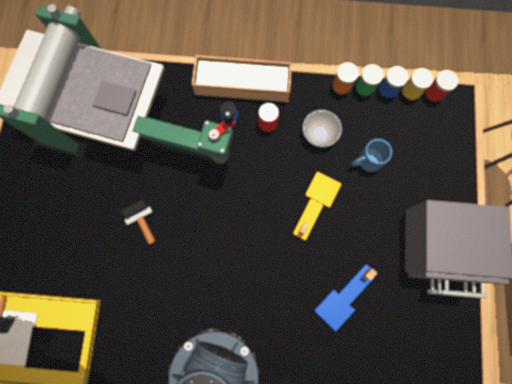

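```bash
cat > h.py <<'E'
import numpy as np,cv2,pickle
from scipy.spatial.transform import Rotation as Rn
def load(n,k=0): return pickle.load(open(f"{n}{k}.pkl","rb"))
def snap(n,k):
    from station import grab_frame
    f=grab_frame(n); cv2.imwrite(f"pics/{n}{k}.png",f["img"][:,:,::-1]); pickle.dump(f,open(f"{n}{k}.pkl","wb")); return f
def foc(f): return f["img"].shape[0]/2/np.tan(np.radians(f["vertical_fov"]/2))
def proj(f,X):
    c=np.asarray(X)@np.array(f["R"]).T+f["t"]; return c[...,:2]/c[...,2:]*foc(f)+[f["cx"],f["cy"]]
def onz(f,uv,z):
    uv=np.atleast_2d(uv); R=np.array(f["R"]); d=np.c_[(uv-[f["cx"],f["cy"]])/foc(f),np.ones(len(uv))]@R
    o=-R.T@f["t"]; return o+d*((z-o[2])/d[:,2:])
def cloud(f):
    R=np.array(f["R"]);h,w=f["z_map"].shape;v,u=np.mgrid[:h,:w];z=f["z_map"]
    P=np.stack([(u-f["cx"])/foc(f)*z,(v-f["cy"])/foc(f)*z,z],-1)
    W=(P-f["t"])@R; W[z<=0]=np.nan; return W
def tool(q): return Rn.from_quat([q[1],q[2],q[3],q[0]])
E
python3 - <<'E'
from h import *
np.set_printoptions(precision=3,suppress=True)
for n in("scene","top"):
    f=load(n);print(n,proj(f,np.array([[0,0,0],[.15,.5,.23],[.5,0,0],[.5,.3,0],[.5,-.3,0]])))
    W=cloud(f)
    for uv in ([(200,250),(200,210),(300,150),(308,205),(160,300),(305,188)] if n=="scene" else [(215,125),(323,188),(303,232),(228,110),(213,134),(170,135),(222,155)]):
        print(uv,W[uv[1],uv[0]],f["img"][uv[1],uv[0]])
print(tool([-0.69908348,  0.70000236, -0.1032232 ,  0.10307259]).as_matrix())
E
```

```text
scene [[219.17  119.054]
 [361.227  59.167]
 [272.347 213.632]
 [352.347 186.237]
 [185.018 243.537]]
(200, 250) [ 0.552 -0.267  0.018] [253 219   0]
(200, 210) [ 0.437 -0.223  0.058] [252 217 132]
(300, 150) [0.275 0.213 0.   ] [30 27 21]
(308, 205) [0.661 0.026 0.223] [ 61 108  76]
(160, 300) [ 0.705 -0.426  0.088] [ 99 153 192]
(305, 188) [0.663 0.009 0.305] [122 118 112]
top [[213.462 376.453]
 [ -1.1   312.098]
 [230.672 200.925]
 [132.978 192.878]
 [329.117 209.033]]
(215, 125) [0.654 0.041 0.233] [103 152 119]
(323, 188) [ 0.559 -0.276  0.019] [246 231  70]
(303, 232) [ 0.417 -0.219  0.06 ] [232 176 124]
(228, 110) [0.669 0.004 0.304] [71 66 68]
(213, 134) [0.619 0.04  0.263] [209 203 192]
(170, 135) [0.64  0.171 0.163] [ 97 155 120]
(222, 155) [0.582 0.018 0.211] [48 73 57]
[[ 0.957 -0.     0.289]
 [-0.289 -0.001  0.957]
 [-0.    -1.    -0.001]]
```

```bash
python3 - <<'E'
from h import *
np.set_printoptions(precision=4,suppress=True)
for n in("scene","top"):
    f=load(n);W=cloud(f);hsv=cv2.cvtColor(f["img"],cv2.COLOR_RGB2HSV);H,S,V=hsv[...,0],hsv[...,1],hsv[...,2]
    x,y,z=W[...,0],W[...,1],W[...,2]
    near=(abs(x-.65)<.12)&(abs(y-.03)<.1)
    print(n,"hist z",np.histogram(z[near],bins=np.arange(.1,.33,.01)))
    green=(H>55)&(H<85)&(S>60)
    m=(near&green&(z>.222)&(z<.245)); 
    print("gearbox",m.sum(),np.median(z[m]),"bounds",np.percentile(x[m],[1,99]),np.percentile(y[m],[1,99]))
    u=np.argwhere(m)[:,::-1].astype(np.float32); r=cv2.minAreaRect(W[m][:,:2].astype(np.float32)*1000); print(r)
    br=green&(abs(z-.16)<.02)&(y>.08)&(y<.3); print("bracket",br.sum(),np.median(z[br])); print(cv2.minAreaRect(W[br][:,:2].astype(np.float32)*1000), np.polyfit(y[br],x[br],1))
    k=near&(z>.27);print("knob",k.sum(),np.nanmean(W[k],0),z[k].max(), W[near&(z>.295)].mean(0))
    rd=near&((H<8)|(H>172))&(S>100)&(z>.24);print("red",rd.sum(),W[rd].mean(0))
    yel=(H>20)&(H<35)&(S>130)&(V>120)&(y<-.15)&(y>-.4)&(x>.3)&(x<.65)
    sq=yel&(abs(z-.018)<.006)&(z>.0155); print("yel sq",sq.sum(),np.median(z[sq]),cv2.minAreaRect(W[sq][:,:2].astype(np.float32)*1000))
    po=(y<-.15)&(y>-.3)&(x>.35)&(x<.5)&(z>.05)&(z<.08); print("post",po.sum(),W[po].mean(0),cv2.minAreaRect(W[po][:,:2].astype(np.float32)*1000))
    tg=yel&(abs(z-.012)<.003);print("tongue",tg.sum(),cv2.minAreaRect(W[tg][:,:2].astype(np.float32)*1000))
    for nm,b in dict(tub=(.6,.8,-.32,-.18),can=(.62,.85,-.17,-.05),jar=(.65,.85,-.05,.06)).items():
        mm=(x>b[0])&(x<b[1])&(y>b[2])&(y<b[3])&(z>.03)&(z<.1);print(nm,mm.sum(),W[mm].mean(0) if mm.any() else 0,np.percentile(W[mm],[2,98],axis=0).ravel() if mm.any() else 0)
s=load("scene")["img"]; a=cv2.resize(s[150:260,250:420],None,fx=4.5,fy=4.5,interpolation=2)
t=load("top")["img"]; b=cv2.resize(t[70:190,130:300],None,fx=4.5,fy=4.5,interpolation=2)
cv2.imwrite("pics/zs.png",a[:,:,::-1]);cv2.imwrite("pics/zt.png",b[:,:,::-1])
E
```

```text
scene hist z (array([  9,  62,  81,  89,  89, 108, 208,   0,   3,  53,  73,  81, 132,
       262,  22,  64,  32,  23,  21,  20,  60,   0]), array([0.1 , 0.11, 0.12, 0.13, 0.14, 0.15, 0.16, 0.17, 0.18, 0.19, 0.2 ,
       0.21, 0.22, 0.23, 0.24, 0.25, 0.26, 0.27, 0.28, 0.29, 0.3 , 0.31,
       0.32]))
gearbox 326 0.23125279321874004 bounds [0.5859 0.6672] [-0.0018  0.0771]
((623.109130859375, 38.44668197631836), (75.86135864257812, 82.71430969238281), 78.8773193359375)
bracket 1074 0.1616047949816774
((651.97509765625, 177.0850067138672), (191.6759490966797, 55.139198303222656), 78.89928436279297) [0.1547 0.6303]
knob 124 [0.6649 0.0016 0.2945] 0.3096083035800156 [0.6628 0.0031 0.3037]
red 73 [0.6606 0.0114 0.2579]
yel sq 548 0.01851083730723317 ((506.63214111328125, -253.68267822265625), (79.70077514648438, 199.8590850830078), 66.60140991210938)
post 57 [ 0.432  -0.2227  0.0602] ((429.7449951171875, -221.56048583984375), (18.484580993652344, 31.158334732055664), 69.75996398925781)
tongue 335 ((503.6502685546875, -253.1767578125), (79.08292388916016, 203.35504150390625), 67.31332397460
[... 898 characters left out ...]
977] 0.3090571039586224 [0.6583 0.0063 0.3052]
red 123 [0.644  0.0167 0.2559]
yel sq 700 0.018804567978907245 ((502.8133239746094, -251.47265625), (79.55075073242188, 200.81016540527344), 67.4960708618164)
post 65 [ 0.4286 -0.2192  0.0619] ((429.422607421875, -219.37184143066406), (16.588483810424805, 29.803709030151367), 66.59336853027344)
tongue 386 ((501.900390625, -252.88153076171875), (73.40431213378906, 201.1448974609375), 68.97705841064453)
tub 356 [ 0.7577 -0.263   0.0433] [ 0.6851 -0.3105  0.0304  0.7954 -0.2015  0.0537]
can 644 [ 0.7845 -0.094   0.0711] [ 0.7326 -0.1435  0.0321  0.8439 -0.0553  0.0949]
jar 446 [0.8107 0.0151 0.0608] [ 0.752  -0.0458  0.0327  0.8447  0.0558  0.079 ]
```

View pics/zs.png

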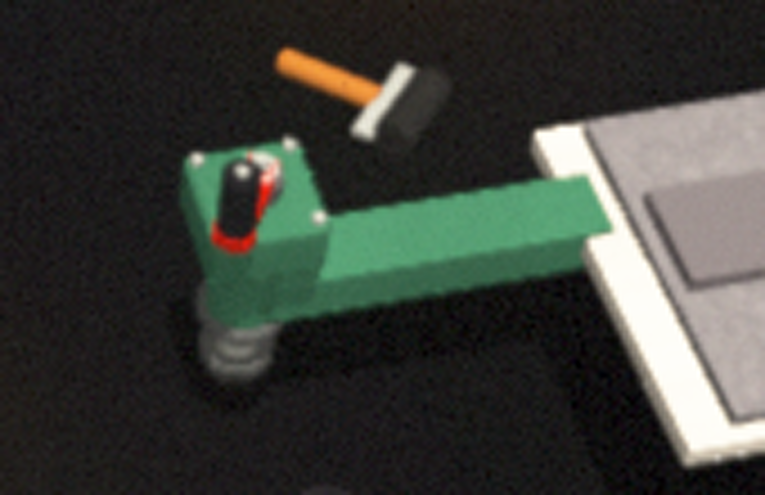

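View pics/zt.png

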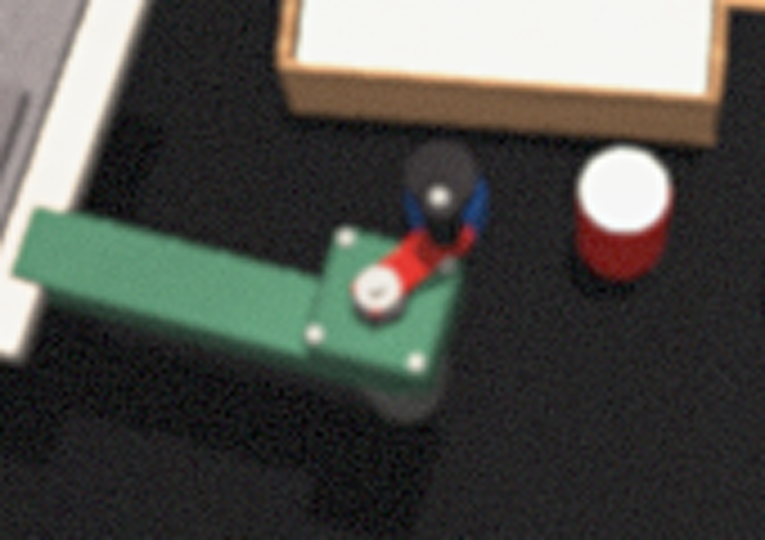

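The pictures show the yellow plate (top 323,188; post 303,232), the jack with gearbox centred near top (215,128), and the knob top at top (227,114). The blue jar is right behind and below the knob, and the can is at top (268,117). By rays and depth, the axis is about (0.623, 0.040), with the gearbox top at z≈0.232. The plate origin is about (0.560, -0.276) with yaw -22.5°, and the post is about (0.430, -0.221). I'm moving towards the post.

Emit:
{"fn": "step_arm", "kwargs": {
  "commands": [
    {"grip": 1,"offset": [4.0,0,-4.7],"roll": 5.7},
    {"grip": 1,"offset": [4.0,0,-4.7],"roll": 0},
    {"grip": 1,"offset": [4.0,0,-4.7],"roll": 0},
    {"grip": 1,"offset": [4.0,0,-4.7],"roll": 0},
    {"grip": 0.3,"offset": [4.0,0,-4.7],"roll": 0},
    {"grip": 0.3,"offset": [4.0,0,-4.7],"roll": 0},
    {"grip": 0.3,"offset": [4.0,0,-4.7],"roll": 0},
    {"grip": 0.3,"offset": [4.0,0,-4.7],"roll": 0},
    {"grip": 0.3,"offset": [4.0,0,-4.7],"roll": 0},
    {"grip": 0.3,"offset": [4.0,0,-4.7],"roll": 0}
  ]
}}

```text
time: 1.35
ee_pos: [0.3462, -0.0847, 0.2303]
ee_rot: [-0.693, 0.695, -0.134, 0.137]
ft_force: [1.4, 1.1, -0.2]
opening: 0.0554
```

```bash
cat >> h.py <<'E'
def go(T=None,yaw=None):
    """offset (cm) in tool axes from the measured pose to world target T; roll deg to bring jaw yaw"""
    from station import read_state
    s=read_state(); R=tool(s["ee_rot"]).as_matrix(); z=R[:,2]; y0=np.degrees(np.arctan2(z[1],z[0]))
    print("t",round(s["time"],2),"pos",s["ee_pos"].round(4),"jawyaw",y0.round(2),"tilt",R[:,1].round(3),"F",s["ft_force"].round(1),"q",s["joint_positions"].round(2),"open",round(s["opening"],4))
    if T is not None: print("offset cm",(R.T@(np.array(T)-s["ee_pos"])*100).round(2))
    if yaw is not None: print("roll",-(yaw-y0))
E
python3 - <<'E'
from h import *
go([.4305,-.2215,.12],67.5)
f=load("top");g=load("scene")
print("hub bolt",onz(f,(213.3,134.4),.262),"knobtop",onz(f,(227.3,113.8),.305))
E
```

```text
t 1.35 pos [ 0.3462 -0.0847  0.2303] jawyaw 67.85 tilt [ 0.004 -0.003 -1.   ] F [ 1.4  1.1 -0.2] q [-0.24 -0.06 -0.35  1.27 -0.    0.15] open 0.0554
offset cm [12.92 11.1  -9.47]
roll 0.34573110473350255
hub bolt [[0.61838101 0.03915571 0.262     ]] knobtop [[0.65856192 0.00508696 0.305     ]]
```

Emit:
{"fn": "step_arm", "kwargs": {
  "commands": [
    {"grip": 0.3,"offset": [4.3,3.5,-3.1],"roll": 0.3},
    {"grip": 0.3,"offset": [4.3,3.5,-3.1],"roll": 0},
    {"grip": 0.3,"offset": [4.3,3.5,-3.1],"roll": 0},
    {"grip": 0.3,"offset": [0,0,0],"roll": 0},
    {"grip": 0.3,"offset": [0,0,0],"roll": 0}
  ]
}}

```text
time: 1.98
ee_pos: [0.4283, -0.2226, 0.127]
ee_rot: [-0.693, 0.693, -0.139, 0.142]
ft_force: [0.1, 1.0, 0.0]
opening: 0.0554
```

```bash
python3 - <<'E'
from h import *
go([.4305,-.2215,.022],67.5)
for n in("scene","top"): snap(n,1)
s=load("scene",1)["img"]; a=cv2.resize(s[150:290,130:280],None,fx=4,fy=4,interpolation=2);cv2.imwrite("pics/zs1.png",a[:,:,::-1])
E
```

```text
t 1.98 pos [ 0.4283 -0.2226  0.127 ] jawyaw 67.09 tilt [ 0.004 -0.002 -1.   ] F [0.1 1.  0. ] q [-0.48  0.22 -0.31  1.03 -0.   -0.08] open 0.0554
offset cm [ 0.11 10.5   0.2 ]
roll -0.4081493217212113
```

View pics/zs1.png

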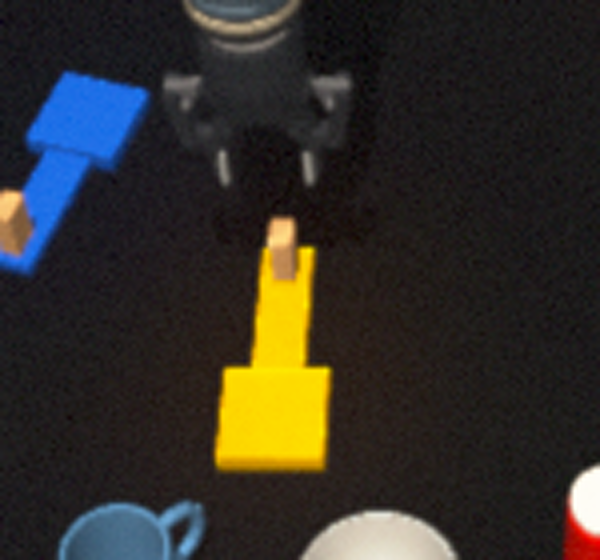

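```bash
python3 - <<'E'
from h import *
for n in("scene","top"):
    f=load(n,1); print(n,proj(f,np.array([[.4283,-.2226,.127],[.4305,-.2215,.062],[.4305,-.2215,.012]])))
    hsv=cv2.cvtColor(f["img"],cv2.COLOR_RGB2HSV); H,S=hsv[...,0],hsv[...,1]
    W=cloud(f);m=(W[...,2]>.055)&(W[...,2]<.07)&(abs(W[...,0]-.43)<.04)&(abs(W[...,1]+.22)<.04);print(m.sum(),np.argwhere(m).mean(0)[::-1] if m.any() else 0)
t=load("top",1)["img"]; a=cv2.resize(t[140:260,260:400],None,fx=4,fy=4,interpolation=2);cv2.imwrite("pics/zt1.png",a[:,:,::-1])
E
```

```text
scene [[197.36724519 194.072353  ]
 [199.80725114 207.50459258]
 [201.16024086 216.94837821]]
50 [199.44 207.88]
top [[307.24352199 225.34002818]
 [304.20349986 227.29060961]
 [302.3273183  229.24448841]]
0 0
```

View pics/zt1.png

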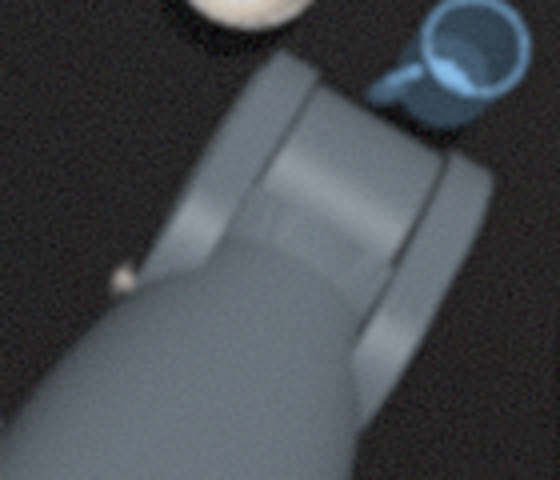

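The top view is blocked by the wrist. In the scene view the fingers straddle the post, whose predicted column (199.8) matches the measured one (199.4). I'm going down and gripping.

Emit:
{"fn": "step_arm", "kwargs": {
  "commands": [
    {"grip": 0.3,"offset": [0.1,3.5,0.2],"roll": -0.4},
    {"grip": 0.3,"offset": [0,3.5,0],"roll": 0},
    {"grip": 0.3,"offset": [0,2.8,0],"roll": 0},
    {"grip": 0.3,"offset": [0,0.6,0],"roll": 0},
    {"grip": 0.3,"offset": [0,0,0],"roll": 0}
  ]
}}

```text
time: 2.7
ee_pos: [0.4336, -0.2185, 0.0279]
ee_rot: [-0.692, 0.696, -0.13, 0.141]
ft_force: [0.3, -0.1, 1.0]
opening: 0.0555
```

```bash
python3 - <<'E'
from h import *
go([.4305,-.2215,.022],67.5)
E
```

```text
t 2.7 pos [ 0.4336 -0.2185  0.0279] jawyaw 67.9 tilt [ 0.016 -0.008 -1.   ] F [ 0.3 -0.1  1. ] q [-0.47  0.32 -0.47  0.76  0.   -0.08] open 0.0555
offset cm [-0.18  0.59 -0.39]
roll 0.39943195392615394
```

Emit:
{"fn": "step_arm", "kwargs": {
  "commands": [
    {"grip": 0.3,"offset": [-0.1,0.3,-0.2],"roll": 0.3},
    {"grip": 0.3,"offset": [0,0.2,-0.1],"roll": 0},
    {"grip": 0.3,"offset": [0,0,0],"roll": 0},
    {"grip": -0.6,"offset": [0,0,0],"roll": 0},
    {"grip": -0.6,"offset": [0,0,0],"roll": 0},
    {"grip": -0.6,"offset": [0,0,0],"roll": 0},
    {"grip": -0.6,"offset": [0,0,0],"roll": 0},
    {"grip": -0.6,"offset": [0,0,0],"roll": 0}
  ],
  "force": 40
}}

```text
time: 3.7
ee_pos: [0.4333, -0.222, 0.0258]
ee_rot: [-0.691, 0.696, -0.13, 0.145]
ft_force: [-0.8, 0.1, 0.9]
opening: 0.0175
```

```bash
python3 - <<'E'
from h import *
c,s=np.cos(np.radians(-11.2)),np.sin(np.radians(-11.2))
go([.623-.14*c,.040-.14*s,.022],78.8)
E
```

```text
t 3.7 pos [ 0.4333 -0.222   0.0258] jawyaw 67.58 tilt [ 0.02 -0.01 -1.  ] F [-0.8  0.1  0.9] q [-0.47  0.32 -0.47  0.75  0.   -0.08] open 0.0175
offset cm [-6.19  0.19 28.73]
roll -11.218331791001873
```

Emit:
{"fn": "step_arm", "kwargs": {
  "commands": [
    {"grip": -0.6,"offset": [-0.3,0,1.2],"roll": 0},
    {"grip": -0.6,"offset": [-0.5,0,2.2],"roll": -1},
    {"grip": -0.6,"offset": [-0.5,0,2.2],"roll": -1},
    {"grip": -0.6,"offset": [-0.4,0,2.2],"roll": -1},
    {"grip": -0.6,"offset": [-0.4,0,2.2],"roll": -1},
    {"grip": -0.6,"offset": [-0.3,0,2.2],"roll": -1},
    {"grip": -0.6,"offset": [-0.2,0,1.2],"roll": -1},
    {"grip": -0.6,"offset": [0,0,0],"roll": 0}
  ]
}}

```text
time: 4.7
ee_pos: [0.4578, -0.0824, 0.0259]
ee_rot: [-0.696, 0.704, -0.091, 0.109]
ft_force: [0.6, 1.4, 0.5]
opening: 0.0177
```

```bash
python3 - <<'E'
from h import *
c,s=np.cos(np.radians(-11.2)),np.sin(np.radians(-11.2))
go([.623-.14*c,.040-.14*s,.026],78.8)
f=snap("scene",2)
E
```

```text
t 4.7 pos [ 0.4578 -0.0824  0.0259] jawyaw 73.71 tilt [ 0.024 -0.015 -1.   ] F [0.6 1.4 0.5] q [-0.17  0.29 -0.53  0.73 -0.01  0.11] open 0.0177
offset cm [-1.51 -0.16 15.14]
roll -5.090026176832936
```

View pics/scene2.png

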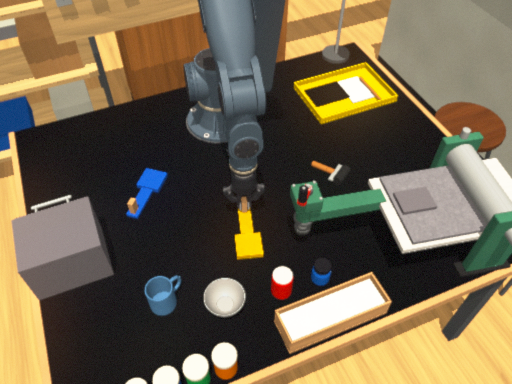

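The plate is sliding flat with the gripper (square at scene 249,245). I'm continuing towards the leg.

Emit:
{"fn": "step_arm", "kwargs": {
  "commands": [
    {"grip": -0.6,"offset": [-0.1,0,1.2],"roll": 0},
    {"grip": -0.6,"offset": [-0.3,0,2.2],"roll": -1},
    {"grip": -0.6,"offset": [-0.3,0,2.2],"roll": -1},
    {"grip": -0.6,"offset": [-0.2,0,2.2],"roll": -1},
    {"grip": -0.6,"offset": [-0.2,0,2.2],"roll": -1},
    {"grip": -0.6,"offset": [-0.2,0,2.2],"roll": -1},
    {"grip": -0.6,"offset": [-0.1,0,1.2],"roll": 0},
    {"grip": -0.6,"offset": [0,0,0],"roll": 0}
  ]
}}

```text
time: 5.75
ee_pos: [0.481, 0.0497, 0.0261]
ee_rot: [-0.696, 0.711, -0.062, 0.084]
ft_force: [0.8, 2.0, 0.8]
opening: 0.0171
```

```bash
cat > pad.py <<'E'
from h import *
import sys
k=int(sys.argv[1])
c,s=np.cos(np.radians(-11.2)),np.sin(np.radians(-11.2))
go([.623-.14*c,.040-.14*s,.026],78.8)
for n in("scene","top"):
    f=snap(n,k);W=cloud(f);x,y,z=np.moveaxis(W,-1,0)
    hsv=cv2.cvtColor(f["img"],cv2.COLOR_RGB2HSV);H,S,V=np.moveaxis(hsv,-1,0)
    m=(H>20)&(H<35)&(S>130)&(V>60)&(x>.4)&(x<.72)&(z<.03)&(z>.006)
    sq=m&(abs(z-.018)<.003); print(n,m.sum(),sq.sum(),"z",np.percentile(z[sq],[5,50,95]))
    print(cv2.minAreaRect(W[m][:,:2].astype(np.float32)*1000),cv2.minAreaRect(W[sq][:,:2].astype(np.float32)*1000),"far-edge")
    P=W[m][:,:2]@np.array([[c,-s],[s,c]])-np.array([.623,.04])@np.array([[c,-s],[s,c]])
    print("press frame extents mm",np.percentile(P*1000,[0.5,99.5],axis=0).ravel())
    g=(H>55)&(H<85)&(S>60)&(abs(z-.232)<.009)&(abs(x-.623)<.07)&(abs(y-.04)<.07); print("gear",cv2.minAreaRect(W[g][:,:2].astype(np.float32)*1000))
a=load("scene",k)["img"][150:270,220:370]; cv2.imwrite(f"pics/ps{k}.png",cv2.resize(a,None,fx=5,fy=5,interpolation=2)[:,:,::-1])
a=load("top",k)["img"][80:210,150:310]; cv2.imwrite(f"pics/pt{k}.png",cv2.resize(a,None,fx=4.5,fy=4.5,interpolation=2)[:,:,::-1])
E
python3 pad.py 3
```

```text
t 5.75 pos [0.481  0.0497 0.0261] jawyaw 78.18 tilt [ 0.029 -0.024 -0.999] F [0.8 2.  0.8] q [ 0.12  0.32 -0.49  0.74 -0.03  0.33] open 0.0171
offset cm [ 0.1  -0.02  1.81]
roll -0.623844798212744
scene 777 378 z [0.01542518 0.01840666 0.02072386]
((556.2159423828125, 35.23809814453125), (86.81356811523438, 209.63523864746094), 78.10157012939453) ((560.70654296875, 31.663280487060547), (80.3885726928711, 193.7474365234375), 77.72333526611328) far-edge
press frame extents mm [-151.42737012  -61.76690318   37.70717179   17.23089198]
gear ((626.905029296875, 38.20060348510742), (76.46339416503906, 77.17467498779297), 79.66333770751953)
top 442 240 z [0.01540952 0.01871118 0.02065179]
((556.4152221679688, 28.631011962890625), (58.489803314208984, 197.10511779785156), 65.92607116699219) ((582.0545043945312, 17.29332733154297), (57.581851959228516, 141.37071228027344), 62.85618591308594) far-edge
press frame extents mm [-110.33618039  -59.61407333   31.61940014  -13.1216962 ]
gear ((623.0951538085938, 41.32556915283203), (76.20204162597656, 74.42884063720703), 78.46129608154297)
```

View pics/ps3.png

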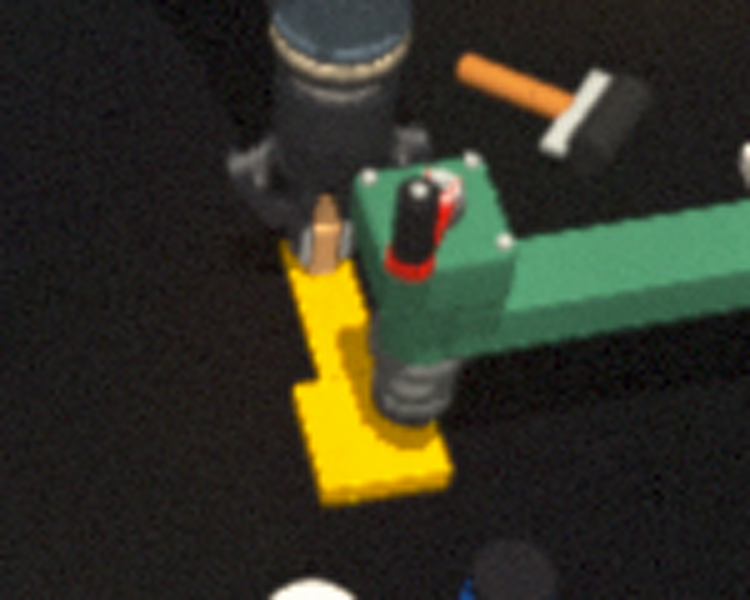

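View pics/pt3.png

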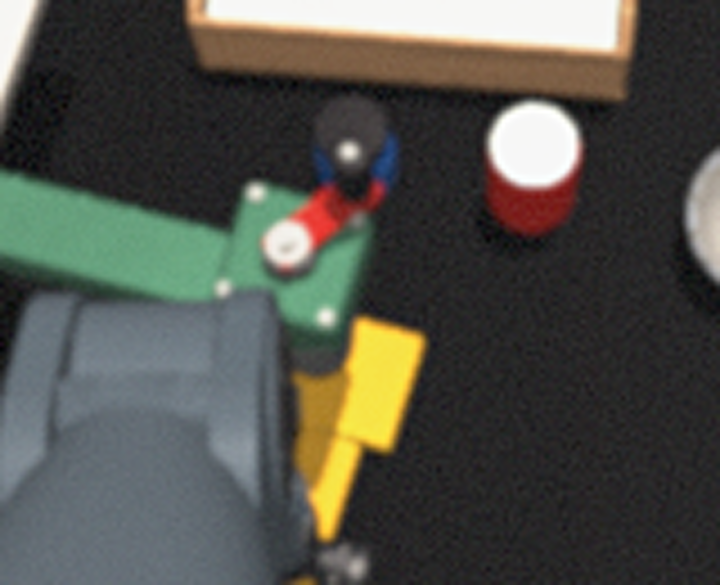

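The plate is flat and now about 20 mm short in the press's y (left edge of the square at -62, should be -40). Its far edge is near +38 and needs +40. I'm making the last short slide.

Emit:
{"fn": "step_arm", "kwargs": {
  "commands": [
    {"grip": -0.6,"offset": [0.1,0,0.8],"roll": -0.4},
    {"grip": -0.6,"offset": [0.1,0,0.8],"roll": -0.3},
    {"grip": -0.6,"offset": [0.1,0,0.4],"roll": 0},
    {"grip": -0.6,"offset": [0,0,0],"roll": 0},
    {"grip": -0.6,"offset": [0,0,0],"roll": 0}
  ]
}}

```text
time: 6.48
ee_pos: [0.4867, 0.0645, 0.0262]
ee_rot: [-0.694, 0.713, -0.06, 0.081]
ft_force: [-0.5, 2.6, 2.2]
opening: 0.0176
```

```bash
python3 pad.py 4
```

```text
t 6.47 pos [0.4867 0.0645 0.0262] jawyaw 78.54 tilt [ 0.027 -0.028 -0.999] F [-0.5  2.6  2.2] q [ 0.15  0.33 -0.46  0.75 -0.03  0.35] open 0.0176
offset cm [-0.16  0.01  0.24]
roll -0.2604636454338163
scene 652 319 z [0.01554765 0.01845609 0.02079553]
((562.8526611328125, 46.902435302734375), (79.97056579589844, 202.21243286132812), 78.40476989746094) ((571.1553344726562, 45.74040985107422), (79.7469711303711, 184.4180450439453), 77.99465942382812) far-edge
press frame extents mm [-151.96034267  -45.17879662   39.63516808   34.13526926]
gear ((626.5153198242188, 37.70392608642578), (75.95948791503906, 77.51959228515625), 79.06780242919922)
top 261 129 z [0.01556569 0.01873436 0.02088692]
((559.6734619140625, 48.301963806152344), (80.47178649902344, 198.60546875), 79.28572845458984) ((586.6658325195312, 18.013748168945312), (120.70370483398438, 91.80471801757812), 18.99515724182129) far-edge
press frame extents mm [-158.31947637  -43.41563461   35.13295659   34.40482456]
gear ((623.6185913085938, 41.2157096862793), (76.4291763305664, 75.7009506225586), 78.253173828125)
```

View pics/ps4.png

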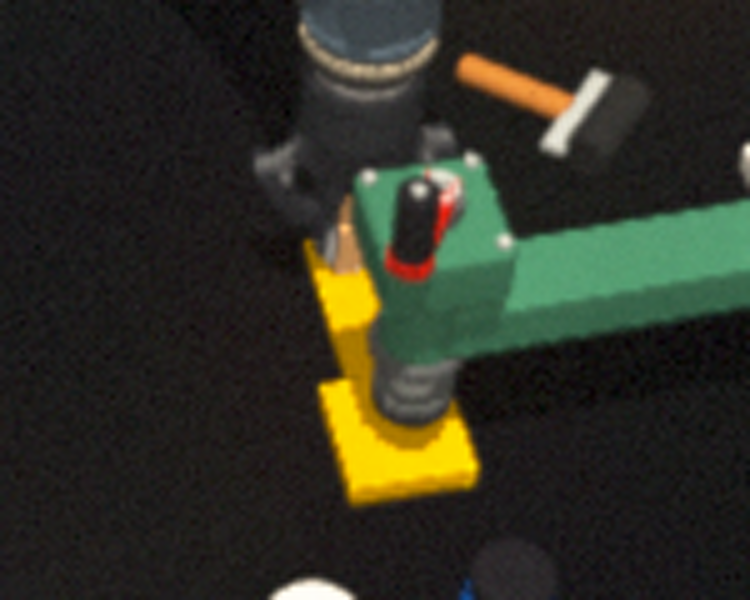

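Emit:
{"fn": "step_arm", "kwargs": {
  "commands": [
    {"grip": -0.6,"offset": [0,0,0.4],"roll": -0.2},
    {"grip": -0.6,"offset": [0,0,0.15],"roll": 0},
    {"grip": -0.6,"offset": [0,0,0],"roll": 0}
  ]
}}

```text
time: 6.95
ee_pos: [0.4875, 0.0677, 0.0263]
ee_rot: [-0.693, 0.714, -0.059, 0.08]
ft_force: [0.8, 2.4, 1.8]
opening: 0.0179
```

```bash
python3 pad.py 5
```

```text
t 6.95 pos [0.4875 0.0677 0.0263] jawyaw 78.63 tilt [ 0.027 -0.033 -0.999] F [0.8 2.4 1.8] q [ 0.16  0.33 -0.46  0.76 -0.04  0.36] open 0.0179
offset cm [-0.17  0.03 -0.09]
roll -0.16999942872287477
scene 624 296 z [0.01542481 0.01828794 0.02072959]
((566.6190185546875, 49.826324462890625), (81.60322570800781, 198.82359313964844), 78.83847045898438) ((566.70361328125, 51.23500442504883), (80.29619598388672, 197.37789916992188), 77.4375228881836) far-edge
press frame extents mm [-154.0273127   -41.96249384   40.70510897   38.12101887]
gear ((626.6527709960938, 37.13478088378906), (76.80412292480469, 78.86572265625), 76.66297149658203)
top 219 96 z [0.01571098 0.01906558 0.02074543]
((562.9232788085938, 25.18857192993164), (169.9022216796875, 87.32151794433594), 10.464449882507324) ((586.239990234375, 24.09792709350586), (114.13182830810547, 94.6397933959961), 19.87408447265625) far-edge
press frame extents mm [-110.28510207  -39.56105301   34.82857826   38.57318712]
gear ((623.7335815429688, 41.165931701660156), (75.8243408203125, 76.51193237304688), 79.41793823242188)
```

The plate now spans about -42..+38 in y by the scene view, where the axis itself reads -1.6, so it is centred to about 1 mm. Its far edge is at +40. I'm letting go and rising.

Emit:
{"fn": "step_arm", "kwargs": {
  "commands": [
    {"grip": 0.1,"offset": [0,0,0],"roll": 0},
    {"grip": 0.1,"offset": [0,0,0],"roll": 0},
    {"grip": 0.1,"offset": [0,0,0],"roll": 0},
    {"grip": 0.1,"offset": [0,0,0],"roll": 0},
    {"grip": 0.1,"offset": [0,-1.5,0],"roll": 0},
    {"grip": 0.1,"offset": [0,-3,0],"roll": 0},
    {"grip": 0.1,"offset": [-0.5,-4,0],"roll": 0},
    {"grip": 0.1,"offset": [-1,-5,0],"roll": 0},
    {"grip": 0.1,"offset": [-1,-5,0],"roll": 0},
    {"grip": 0.1,"offset": [-1,-5,0],"roll": 0},
    {"grip": 0.1,"offset": [-1,-5,0],"roll": 0},
    {"grip": 0.1,"offset": [-1,-5,0],"roll": 0}
  ]
}}

```text
time: 8.55
ee_pos: [0.421, 0.0896, 0.3654]
ee_rot: [-0.692, 0.715, -0.063, 0.078]
ft_force: [0.4, 0.0, 0.3]
opening: 0.0469
```

```bash
python3 pad.py 6
```

```text
t 8.55 pos [0.421  0.0896 0.3654] jawyaw 78.6 tilt [ 0.018 -0.035 -0.999] F [0.4 0.  0.3] q [ 0.24  0.06  0.1   1.61 -0.04  0.44] open 0.0469
offset cm [ 5.95 34.11  0.13]
roll -0.19771884799631323
scene 635 327 z [0.01533066 0.01805367 0.02054688]
((561.1571044921875, 52.75154113769531), (84.77154541015625, 210.1461944580078), 78.2319564819336) ((564.621337890625, 49.896907806396484), (80.77191162109375, 196.78053283691406), 78.40519714355469) far-edge
press frame extents mm [-159.70829802  -42.4092496    39.76420779   38.06878513]
gear ((625.9244995117188, 38.42228698730469), (75.68920135498047, 77.84770965576172), 79.8668212890625)
top 398 182 z [0.01547525 0.01789763 0.0206411 ]
((560.58251953125, 52.979103088378906), (81.0057373046875, 200.0347900390625), 78.86502075195312) ((561.9204711914062, 52.83146667480469), (80.03657531738281, 196.1462860107422), 78.47000885009766) far-edge
press frame extents mm [-161.81692683  -39.6304177    35.2768454    40.42216955]
gear ((623.1419677734375, 41.333824157714844), (75.97074890136719, 76.3354263305664), 79.45407104492188)
```

View pics/ps6.png

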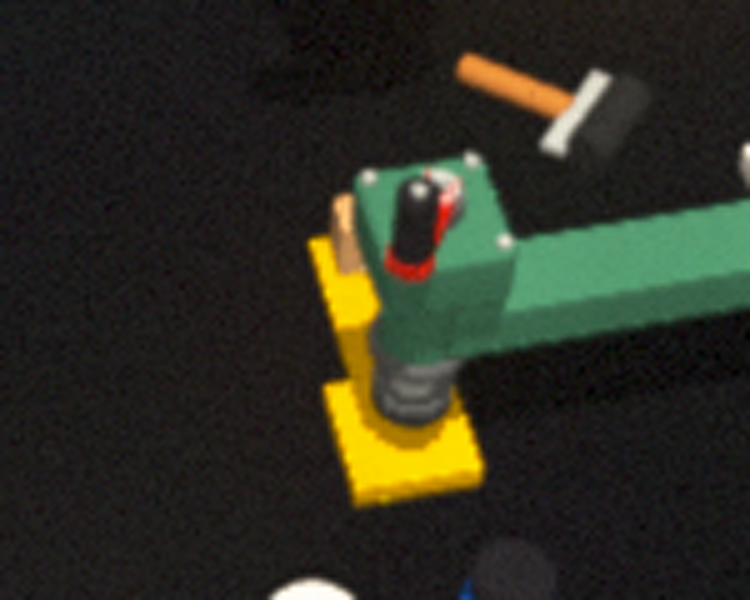

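View pics/pt6.png

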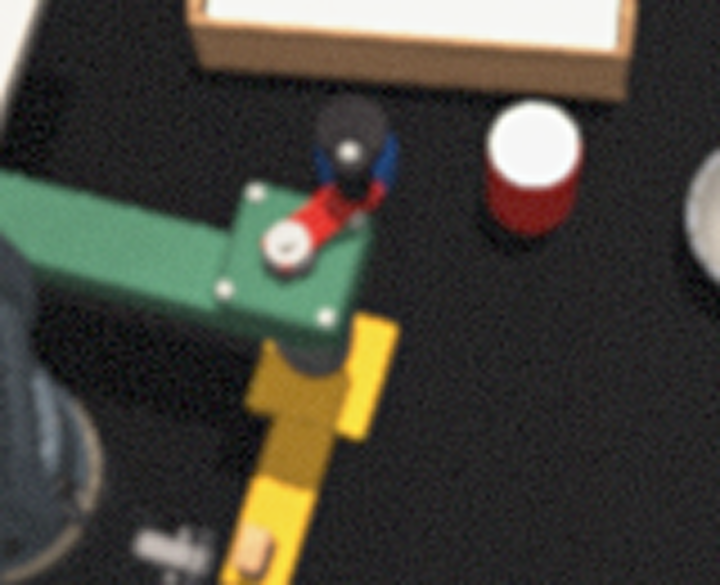

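The plate is in place and free: flat, symmetric about the jack in both views, with the tongue pointing towards the robot. Next is the knob (scene 304,188; top 227,114).

```bash
python3 - <<'E'
from h import *
f,g=load("top",6),load("scene",6)
print(onz(f,(150+349/4.5,80+151/4.5),.305),onz(g,(220+419/5,150+188/5),.305))
P=[np.c_[foc(c)*np.array(c["R"])+0,foc(c)*np.array(c["t"])] for c in(f,g)]
def PM(c): K=np.array([[foc(c),0,c["cx"]],[0,foc(c),c["cy"]],[0,0,1]]);return K@np.c_[c["R"],c["t"]]
X=cv2.triangulatePoints(PM(f),PM(g),np.array([[227.56],[113.56]]),np.array([[303.8],[187.6]]));print((X[:3]/X[3]).ravel())
go([.660,.0045,.345])
E
```

```text
[[0.65923747 0.00453384 0.305     ]] [[0.66025429 0.00633052 0.305     ]]
[0.65981064 0.00564692 0.30454339]
t 8.65 pos [0.4222 0.0901 0.3687] jawyaw 78.62 tilt [ 0.025 -0.033 -0.999] F [ 0.5 -0.3  0.2] q [ 0.24  0.05  0.11  1.61 -0.04  0.44] open 0.0469
offset cm [24.92  3.25 -3.63]
```

Emit:
{"fn": "step_arm", "kwargs": {
  "commands": [
    {"grip": 0.1,"offset": [3.8,0.2,-0.5],"roll": 0},
    {"grip": 0.1,"offset": [4.1,0.2,-0.6],"roll": 0},
    {"grip": 0.1,"offset": [4.1,0.2,-0.6],"roll": 0},
    {"grip": 0.1,"offset": [4.1,0.2,-0.6],"roll": 0},
    {"grip": 0.1,"offset": [4.1,0.2,-0.6],"roll": 0},
    {"grip": 0.1,"offset": [4.1,0.2,-0.6],"roll": 0},
    {"grip": 0.1,"offset": [0,0,0],"roll": 0},
    {"grip": 0.1,"offset": [0,0,0],"roll": 0}
  ]
}}

```text
time: 9.65
ee_pos: [0.6604, 0.0054, 0.362]
ee_rot: [-0.693, 0.714, -0.06, 0.079]
ft_force: [0.1, 0.6, -0.7]
opening: 0.0471
```

```bash
python3 - <<'E'
from h import *
go([.6595,.0053,.33])
f=snap("scene",7); a=f["img"][120:240,230:380]; cv2.imwrite("pics/ps7.png",cv2.resize(a,None,fx=5,fy=5,interpolation=2)[:,:,::-1])
E
```

```text
t 9.65 pos [0.6604 0.0054 0.362 ] jawyaw 78.72 tilt [ 0.023 -0.032 -0.999] F [ 0.1  0.6 -0.7] q [ 0.02  0.49  0.7   1.76 -0.03  0.22] open 0.0471
offset cm [-0.18  3.2   0.06]
```

View pics/ps7.png

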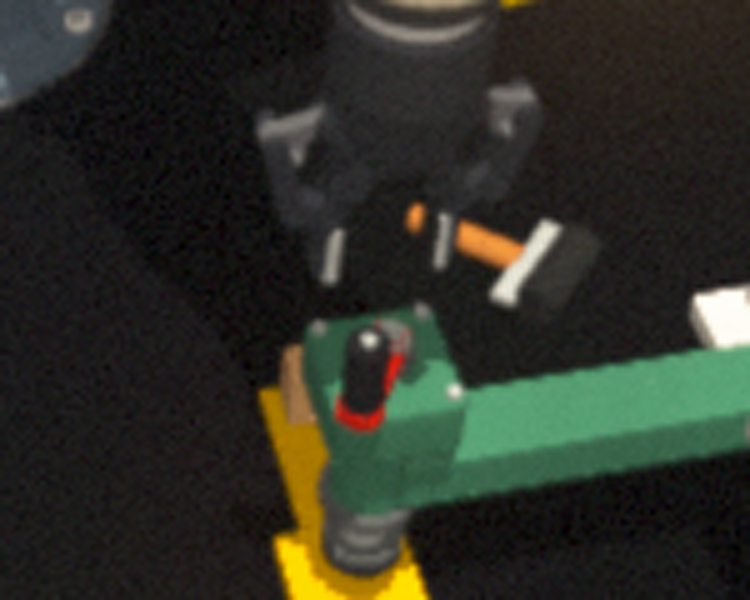

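Emit:
{"fn": "step_arm", "kwargs": {
  "commands": [
    {"grip": 0.1,"offset": [-0.15,2.5,0.05],"roll": 0},
    {"grip": 0.1,"offset": [-0.1,2.5,0.05],"roll": 0},
    {"grip": 0.1,"offset": [-0.1,2.2,0.1],"roll": 0},
    {"grip": 0.1,"offset": [0,0.8,0],"roll": 0},
    {"grip": 0.1,"offset": [0,0,0],"roll": 0}
  ]
}}

```text
time: 10.32
ee_pos: [0.655, 0.0078, 0.2844]
ee_rot: [-0.693, 0.714, -0.057, 0.079]
ft_force: [0.6, -0.3, -0.6]
opening: 0.0467
```

```bash
python3 - <<'E'
from h import *
go([.6595,.0053,.274])
E
```

```text
t 10.32 pos [0.655  0.0078 0.2844] jawyaw 78.88 tilt [ 0.029 -0.032 -0.999] F [ 0.6 -0.3 -0.6] q [ 0.03  0.44  0.43  1.52 -0.03  0.22] open 0.0467
offset cm [ 0.46  1.06 -0.13]
```

Emit:
{"fn": "step_arm", "kwargs": {
  "commands": [
    {"grip": 0.1,"offset": [0.4,0.6,-0.1],"roll": 0},
    {"grip": 0.1,"offset": [0.1,0.4,0],"roll": 0},
    {"grip": 0.1,"offset": [0,0,0],"roll": 0},
    {"grip": -0.6,"offset": [0,0,0],"roll": 0},
    {"grip": -0.6,"offset": [0,0,0],"roll": 0},
    {"grip": -0.6,"offset": [0,0,0],"roll": 0},
    {"grip": -0.6,"offset": [0,0,0],"roll": 0}
  ],
  "force": 40
}}

```text
time: 11.2
ee_pos: [0.6611, 0.0055, 0.2766]
ee_rot: [-0.694, 0.714, -0.056, 0.081]
ft_force: [-0.2, 0.7, 0.2]
opening: 0.023
```

```bash
cat > crank.py <<'E'
from h import *
from station import read_state
import sys
C=np.array([.623,.040])
if len(sys.argv)>3: C=C+np.array([float(sys.argv[3]),float(sys.argv[4])])/1000
def main(step,n):
    s=read_state();R=tool(s["ee_rot"]).as_matrix();p=s["ee_pos"]-.019*R[:,1]
    d=p[:2]-C; r=np.hypot(*d); a=np.arctan2(d[1],d[0]); t=np.array([np.sin(a),-np.cos(a)])
    F=s["ft_force"]
    print("t",round(s["time"],2),"grasp",p.round(4),"r mm",(r*1000).round(1),"ang",np.degrees(a).round(1),"F",F.round(1),"resist",-(F[:2]@t).round(2),"radial",(F[:2]@d/r).round(2),"q",s["joint_positions"].round(2),"open",round(s["opening"],4),"tilt",R[:,1].round(3))
    prev=p[:2]
    for i in range(1,n+1):
        b=a-np.radians(step)*i; q=C+.05*np.array([np.cos(b),np.sin(b)])
        o=R.T@np.r_[q-prev,0]*100; print(np.degrees(b).round(0),o.round(2)); prev=q
main(float(sys.argv[1]),int(sys.argv[2]))
E
python3 crank.py 10 6
```

```text
t 11.2 grasp [0.6605 0.0061 0.2955] r mm 50.5 ang -42.1 F [-0.2  0.7  0.2] resist 0.36 radial -0.62 q [ 0.02  0.45  0.42  1.51 -0.03  0.22] open 0.023 tilt [ 0.032 -0.032 -0.999]
-52.0 [-0.56 -0.   -0.68]
-62.0 [-0.63 -0.01 -0.61]
-72.0 [-0.72 -0.02 -0.49]
-82.0 [-0.8  -0.02 -0.35]
-92.0 [-0.85 -0.03 -0.21]
-102.0 [-0.87 -0.03 -0.06]
```

Emit:
{"fn": "step_arm", "kwargs": {
  "commands": [
    {"grip": -0.6,"offset": [-0.56,0,-0.68],"roll": 0},
    {"grip": -0.6,"offset": [-0.63,0,-0.61],"roll": 0},
    {"grip": -0.6,"offset": [-0.72,0,-0.49],"roll": 0}
  ]
}}

```text
time: 11.58
ee_pos: [0.6433, -0.0063, 0.2766]
ee_rot: [-0.695, 0.712, -0.052, 0.083]
ft_force: [7.3, 2.4, -1.1]
opening: 0.023
```

```bash
python3 crank.py 10 6
```

```text
t 11.57 grasp [ 0.6425 -0.0058  0.2956] r mm 49.8 ang -66.9 F [ 7.3  2.4 -1.1] resist 7.68 radial 0.67 q [ 0.    0.41  0.35  1.47 -0.03  0.19] open 0.023 tilt [ 0.042 -0.027 -0.999]
-77.0 [-0.75 -0.03 -0.44]
-87.0 [-0.82 -0.03 -0.28]
-97.0 [-0.86 -0.04 -0.14]
-107.0 [-0.87 -0.04  0.01]
-117.0 [-0.85 -0.04  0.17]
-127.0 [-0.81 -0.04  0.31]
```

Emit:
{"fn": "step_arm", "kwargs": {
  "commands": [
    {"grip": -0.6,"offset": [-0.75,-0.03,-0.44],"roll": 0},
    {"grip": -0.6,"offset": [-0.82,-0.03,-0.28],"roll": 0},
    {"grip": -0.6,"offset": [-0.86,-0.04,-0.14],"roll": 0},
    {"grip": -0.6,"offset": [-0.87,-0.04,0.01],"roll": 0},
    {"grip": -0.6,"offset": [-0.85,-0.04,0.17],"roll": 0}
  ]
}}

```text
time: 12.2
ee_pos: [0.6071, -0.0063, 0.2766]
ee_rot: [-0.695, 0.712, -0.047, 0.088]
ft_force: [7.7, -5.2, -1.7]
opening: 0.0228
```

```bash
python3 crank.py 10 6
```

```text
t 12.2 grasp [ 0.6061 -0.0057  0.2956] r mm 48.8 ang -110.3 F [ 7.7 -5.2 -1.7] resist 9.02 radial 2.24 q [ 0.    0.33  0.23  1.41 -0.03  0.2 ] open 0.0228 tilt [ 0.055 -0.029 -0.998]
-120.0 [-0.86 -0.05  0.09]
-130.0 [-0.79 -0.05  0.36]
-140.0 [-0.72 -0.05  0.49]
-150.0 [-0.62 -0.05  0.61]
-160.0 [-0.51 -0.04  0.71]
-170.0 [-0.38 -0.04  0.78]
```

Emit:
{"fn": "step_arm", "kwargs": {
  "commands": [
    {"grip": -0.6,"offset": [-0.84,-0.04,0.14],"roll": 0},
    {"grip": -0.6,"offset": [-0.79,-0.05,0.36],"roll": 0},
    {"grip": -0.6,"offset": [-0.72,-0.05,0.49],"roll": 0},
    {"grip": -0.6,"offset": [-0.62,-0.05,0.61],"roll": 0},
    {"grip": -0.6,"offset": [-0.51,-0.04,0.71],"roll": 0}
  ]
}}

```text
time: 12.82
ee_pos: [0.5807, 0.0182, 0.2766]
ee_rot: [-0.692, 0.715, -0.045, 0.093]
ft_force: [1.1, -8.7, 0.4]
opening: 0.0227
```

```bash
python3 crank.py 10 6; python3 - <<'E'
from h import *
f=snap("scene",8); a=f["img"][120:240,230:380]; cv2.imwrite("pics/ps8.png",cv2.resize(a,None,fx=5,fy=5,interpolation=2)[:,:,::-1])
E
```

```text
t 12.82 grasp [0.5794 0.0189 0.2956] r mm 48.4 ang -154.2 F [ 1.1 -8.7  0.4] resist 8.31 radial 2.81 q [ 0.05  0.28  0.15  1.38 -0.04  0.25] open 0.0227 tilt [ 0.064 -0.039 -0.997]
-164.0 [-0.59 -0.06  0.64]
-174.0 [-0.33 -0.04  0.81]
-184.0 [-0.18 -0.03  0.85]
-194.0 [-0.03 -0.02  0.87]
-204.0 [ 0.12 -0.01  0.86]
-214.0 [ 0.27 -0.    0.83]
```

View pics/ps8.png

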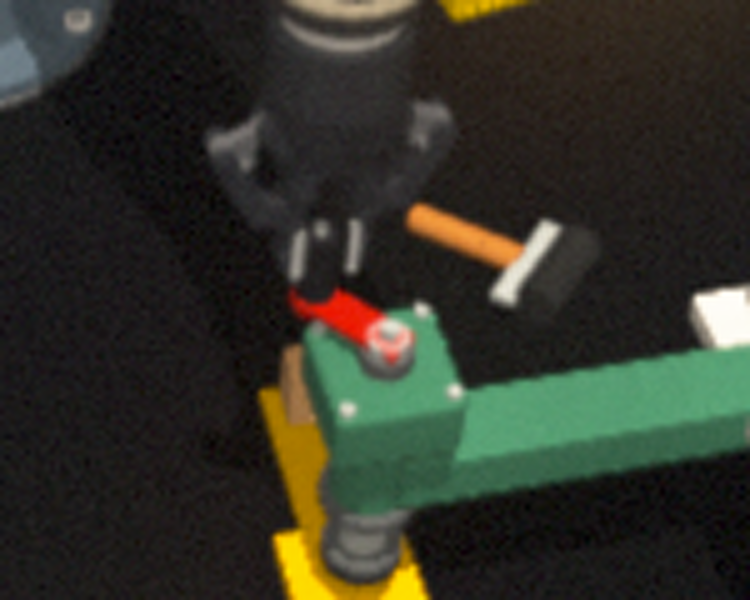

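The crank turns cleanly at 8 to 9 N and the foot is dropping (crank arm at ps8 345,310). I'm continuing with shorter batches.

Emit:
{"fn": "step_arm", "kwargs": {
  "commands": [
    {"grip": -0.6,"offset": [-0.45,-0.04,0.73],"roll": 0},
    {"grip": -0.6,"offset": [-0.33,-0.04,0.81],"roll": 0},
    {"grip": -0.6,"offset": [-0.18,-0.03,0.85],"roll": 0},
    {"grip": -0.6,"offset": [-0.03,-0.02,0.87],"roll": 0}
  ]
}}

```text
time: 13.38
ee_pos: [0.576, 0.0474, 0.2765]
ee_rot: [-0.688, 0.718, -0.047, 0.096]
ft_force: [-3.4, -7.7, 2.2]
opening: 0.0228
```

```bash
python3 crank.py 10 5
```

```text
t 13.38 grasp [0.5748 0.0483 0.2955] r mm 48.9 ang 170.2 F [-3.4 -7.7  2.2] resist 8.19 radial 2.05 q [ 0.11  0.28  0.15  1.39 -0.06  0.31] open 0.0228 tilt [ 0.064 -0.049 -0.997]
160.0 [-0.05 -0.03  0.87]
150.0 [ 0.2  -0.02  0.85]
140.0 [ 0.34 -0.    0.8 ]
130.0 [0.48 0.01 0.73]
120.0 [0.6  0.02 0.64]
```

Emit:
{"fn": "step_arm", "kwargs": {
  "commands": [
    {"grip": -0.6,"offset": [0.05,-0.02,0.87],"roll": 0},
    {"grip": -0.6,"offset": [0.2,-0.02,0.85],"roll": 0},
    {"grip": -0.6,"offset": [0.34,0,0.8],"roll": 0}
  ]
}}

```text
time: 13.75
ee_pos: [0.5836, 0.0676, 0.2765]
ee_rot: [-0.685, 0.72, -0.049, 0.095]
ft_force: [-6.2, -5.4, 3.3]
opening: 0.0228
```

```bash
python3 crank.py 10 5; python3 - <<'E'
from h import *
f=snap("scene",9); a=f["img"][120:240,230:380]; cv2.imwrite("pics/ps9.png",cv2.resize(a,None,fx=5,fy=5,interpolation=2)[:,:,::-1])
E
```

```text
t 13.75 grasp [0.5825 0.0687 0.2954] r mm 49.7 ang 144.7 F [-6.2 -5.4  3.3] resist 7.94 radial 1.95 q [ 0.15  0.3   0.18  1.4  -0.06  0.35] open 0.0228 tilt [ 0.059 -0.056 -0.997]
135.0 [ 0.38 -0.01  0.78]
125.0 [0.54 0.01 0.68]
115.0 [0.65 0.02 0.58]
105.0 [0.74 0.03 0.46]
95.0 [0.81 0.04 0.32]
```

View pics/ps9.png

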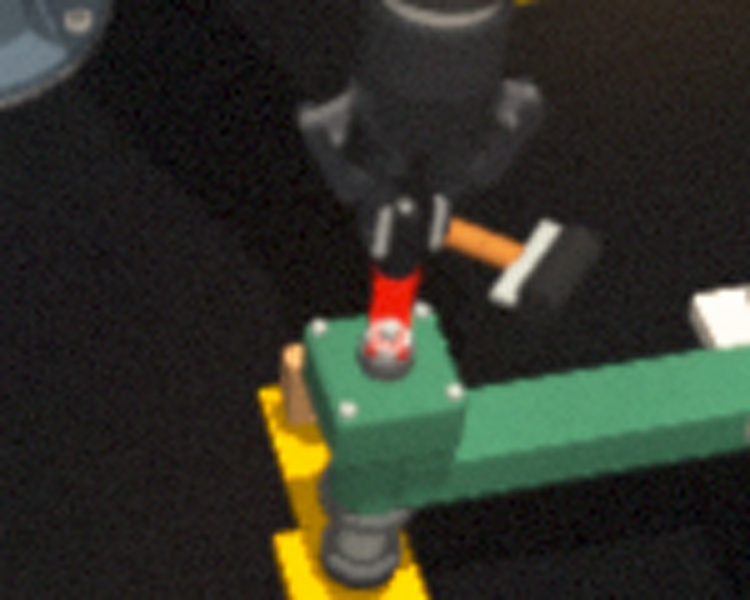

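No contact yet (7.9 N, 173° turned).

Emit:
{"fn": "step_arm", "kwargs": {
  "commands": [
    {"grip": -0.6,"offset": [0.43,-0.01,0.76],"roll": 0},
    {"grip": -0.6,"offset": [0.54,0.01,0.68],"roll": 0},
    {"grip": -0.6,"offset": [0.65,0.02,0.58],"roll": 0}
  ]
}}

```text
time: 14.18
ee_pos: [0.5992, 0.0829, 0.2764]
ee_rot: [-0.684, 0.721, -0.053, 0.093]
ft_force: [-7.4, -1.8, 3.9]
opening: 0.0226
```

```bash
python3 crank.py 10 5
```

```text
t 14.18 grasp [0.5982 0.084  0.2954] r mm 50.5 ang 119.3 F [-7.4 -1.8  3.9] resist 7.37 radial 2.03 q [ 0.17  0.34  0.24  1.43 -0.07  0.38] open 0.0226 tilt [ 0.051 -0.058 -0.997]
109.0 [0.74 0.02 0.48]
99.0 [0.78 0.03 0.38]
89.0 [0.84 0.04 0.24]
79.0 [0.87 0.05 0.09]
69.0 [ 0.87  0.06 -0.06]
```

Emit:
{"fn": "step_arm", "kwargs": {
  "commands": [
    {"grip": -0.6,"offset": [0.74,0.02,0.45],"roll": 0},
    {"grip": -0.6,"offset": [0.79,0.03,0.36],"roll": 0},
    {"grip": -0.6,"offset": [0.84,0.04,0.22],"roll": 0}
  ]
}}

```text
time: 14.55
ee_pos: [0.619, 0.0899, 0.2765]
ee_rot: [-0.686, 0.72, -0.056, 0.088]
ft_force: [-8.2, 3.9, 2.8]
opening: 0.0227
```

```bash
python3 crank.py 10 5
```

```text
t 14.55 grasp [0.6182 0.0909 0.2954] r mm 51.1 ang 95.3 F [-8.2  3.9  2.8] resist 7.75 radial 4.63 q [ 0.17  0.38  0.31  1.47 -0.06  0.38] open 0.0227 tilt [ 0.041 -0.053 -0.998]
85.0 [0.89 0.04 0.07]
75.0 [0.87 0.04 0.03]
65.0 [ 0.86  0.05 -0.12]
55.0 [ 0.83  0.05 -0.27]
45.0 [ 0.77  0.06 -0.41]
```

Emit:
{"fn": "step_arm", "kwargs": {
  "commands": [
    {"grip": -0.6,"offset": [0.88,0.04,0.12],"roll": 0},
    {"grip": -0.6,"offset": [0.87,0.04,0.0],"roll": 0},
    {"grip": -0.6,"offset": [0.86,0.05,-0.12],"roll": 0}
  ]
}}

```text
time: 14.92
ee_pos: [0.6403, 0.0881, 0.2765]
ee_rot: [-0.688, 0.718, -0.058, 0.084]
ft_force: [-6.4, 4.5, 2.6]
opening: 0.0225
```

```bash
python3 crank.py 10 5 1.2 1.4
```

```text
t 14.93 grasp [0.6397 0.089  0.2954] r mm 50.0 ang 72.0 F [-6.4  4.5  2.6] resist 7.43 radial 2.3 q [ 0.16  0.43  0.38  1.5  -0.05  0.36] open 0.0225 tilt [ 0.033 -0.046 -0.998]
62.0 [ 0.85  0.04 -0.18]
52.0 [ 0.81  0.05 -0.32]
42.0 [ 0.74  0.05 -0.45]
32.0 [ 0.65  0.05 -0.58]
22.0 [ 0.54  0.05 -0.68]
```

Turned 246° so far, and it is still free at about 7.5 N.

Emit:
{"fn": "step_arm", "kwargs": {
  "commands": [
    {"grip": -0.6,"offset": [0.85,0.04,-0.18],"roll": 0},
    {"grip": -0.6,"offset": [0.81,0.05,-0.32],"roll": 0},
    {"grip": -0.6,"offset": [0.74,0.05,-0.45],"roll": 0}
  ]
}}

```text
time: 15.3
ee_pos: [0.6587, 0.0775, 0.2765]
ee_rot: [-0.691, 0.716, -0.059, 0.08]
ft_force: [-4.3, 6.2, 2.1]
opening: 0.0231
```

```bash
python3 crank.py 10 5 1.2 1.4; python3 - <<'E'
from h import *
f=snap("scene",10); a=f["img"][120:240,230:380]; cv2.imwrite("pics/ps10.png",cv2.resize(a,None,fx=5,fy=5,interpolation=2)[:,:,::-1])
E
```

```text
t 15.3 grasp [0.6582 0.0782 0.2955] r mm 50.2 ang 47.3 F [-4.3  6.2  2.1] resist 7.39 radial 1.67 q [ 0.14  0.47  0.44  1.52 -0.04  0.33] open 0.0231 tilt [ 0.026 -0.038 -0.999]
37.0 [ 0.69  0.04 -0.53]
27.0 [ 0.6   0.04 -0.63]
17.0 [ 0.48  0.04 -0.73]
7.0 [ 0.35  0.04 -0.8 ]
-3.0 [ 0.2   0.03 -0.85]
```

View pics/ps10.png

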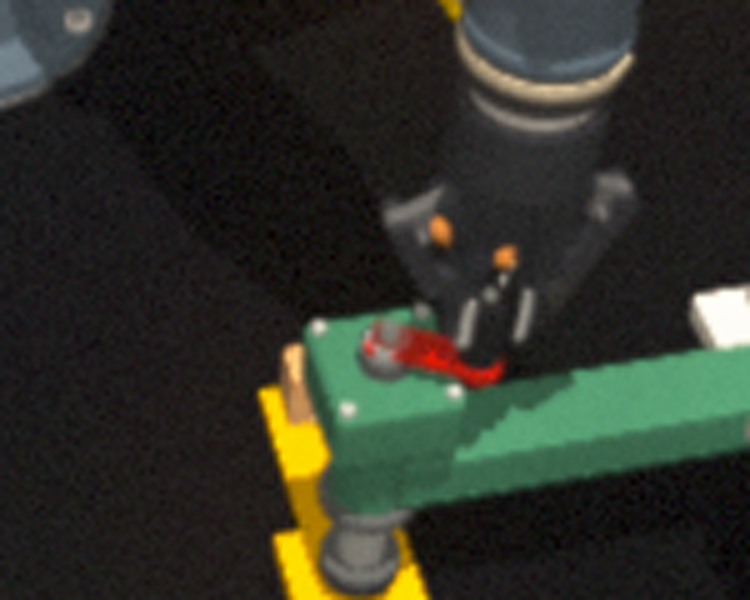

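Emit:
{"fn": "step_arm", "kwargs": {
  "commands": [
    {"grip": -0.6,"offset": [0.69,0.04,-0.53],"roll": 0},
    {"grip": -0.6,"offset": [0.6,0.04,-0.63],"roll": 0},
    {"grip": -0.6,"offset": [0.48,0.04,-0.73],"roll": 0}
  ]
}}

```text
time: 15.72
ee_pos: [0.6713, 0.0597, 0.2766]
ee_rot: [-0.695, 0.713, -0.059, 0.078]
ft_force: [-1.1, 8.5, 0.3]
opening: 0.0229
```

```bash
python3 crank.py 10 5 1.2 1.4
```

```text
t 15.72 grasp [0.6708 0.0602 0.2955] r mm 50.3 ang 22.0 F [-1.1  8.5  0.3] resist 8.32 radial 2.15 q [ 0.1   0.49  0.48  1.54 -0.03  0.3 ] open 0.0229 tilt [ 0.024 -0.028 -0.999]
12.0 [ 0.38  0.03 -0.79]
2.0 [ 0.27  0.03 -0.83]
-8.0 [ 0.12  0.02 -0.86]
-18.0 [-0.03  0.02 -0.87]
-28.0 [-0.18  0.01 -0.85]
```

Emit:
{"fn": "step_arm", "kwargs": {
  "commands": [
    {"grip": -0.6,"offset": [0.38,0.03,-0.79],"roll": 0},
    {"grip": -0.6,"offset": [0.27,0.03,-0.83],"roll": 0},
    {"grip": -0.6,"offset": [0.12,0.02,-0.86],"roll": 0}
  ]
}}

```text
time: 16.1
ee_pos: [0.6751, 0.0388, 0.2766]
ee_rot: [-0.698, 0.709, -0.057, 0.077]
ft_force: [3.2, 7.2, -0.5]
opening: 0.0231
```

```bash
python3 crank.py 10 5 1.2 1.4
```

```text
t 16.1 grasp [0.6746 0.0391 0.2956] r mm 50.5 ang -2.6 F [ 3.2  7.2 -0.5] resist 7.3 radial 2.92 q [ 0.07  0.49  0.48  1.54 -0.02  0.26] open 0.0231 tilt [ 0.026 -0.018 -0.999]
-13.0 [ 0.    0.01 -0.88]
-23.0 [-0.1   0.01 -0.87]
-33.0 [-0.25  0.   -0.83]
-43.0 [-0.39 -0.   -0.78]
-53.0 [-0.52 -0.01 -0.7 ]
```

Turned 320° (about 27 mm) and still free at 7.3 N.

Emit:
{"fn": "step_arm", "kwargs": {
  "commands": [
    {"grip": -0.6,"offset": [0.0,0.01,-0.88],"roll": 0},
    {"grip": -0.6,"offset": [-0.12,0.01,-0.87],"roll": 0},
    {"grip": -0.6,"offset": [-0.27,0,-0.83],"roll": 0}
  ]
}}

```text
time: 16.48
ee_pos: [0.6697, 0.0178, 0.2767]
ee_rot: [-0.701, 0.707, -0.053, 0.078]
ft_force: [6.3, 5.5, -1.7]
opening: 0.0228
```

```bash
python3 crank.py 10 5 1.2 1.4; python3 - <<'E'
from h import *
f=snap("scene",11); a=f["img"][120:240,230:380]; cv2.imwrite("pics/ps11.png",cv2.resize(a,None,fx=5,fy=5,interpolation=2)[:,:,::-1])
E
```

```text
t 16.48 grasp [0.6691 0.018  0.2957] r mm 50.6 ang -27.5 F [ 6.3  5.5 -1.7] resist 7.79 radial 3.05 q [ 0.03  0.47  0.45  1.52 -0.01  0.22] open 0.0228 tilt [ 0.033 -0.011 -0.999]
-38.0 [-0.38 -0.01 -0.79]
-48.0 [-0.46 -0.01 -0.74]
-58.0 [-0.58 -0.02 -0.65]
-68.0 [-0.69 -0.02 -0.54]
-78.0 [-0.77 -0.02 -0.41]
```

View pics/ps11.png

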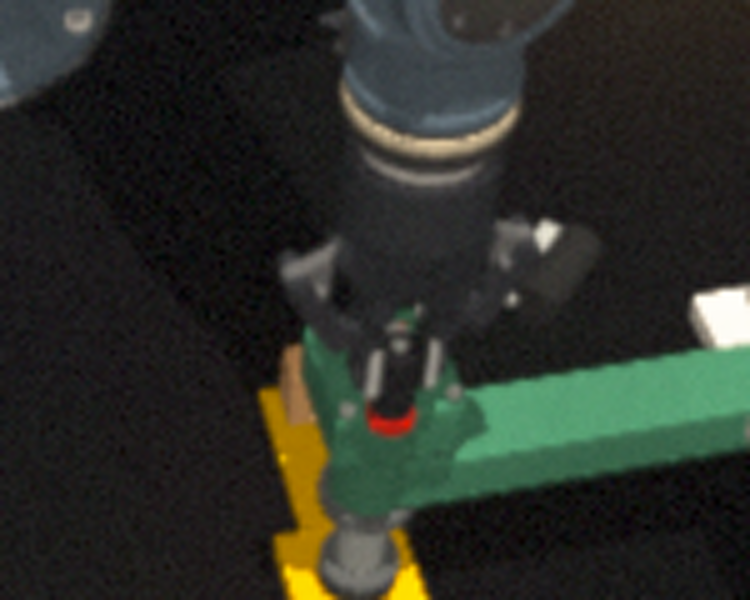

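```bash
python3 - <<'E'
from h import *
f=load("scene",11)
o=-np.array(f["R"]).T@f["t"]; d=o[:2]-[.623,.04]; d/=np.hypot(*d)
for z in(.018,.024,.03,.04):
    p=proj(f,np.r_[np.array([.623,.04])+.025*d,z]); print(z,p,(p-[230,120])*5)
a=f["img"][205:260,280:335]; cv2.imwrite("pics/zz11.png",cv2.resize(a,None,fx=10,fy=10,interpolation=2)[:,:,::-1])
E
```

```text
0.018 [299.71624537 241.88054091] [348.58122686 609.40270456]
0.024 [299.86163466 240.79513635] [349.30817328 603.97568174]
0.03 [300.007948   239.70283319] [350.03974001 598.51416595]
0.04 [300.25388111 237.86681813] [351.26940554 589.33409066]
```

View pics/zz11.png

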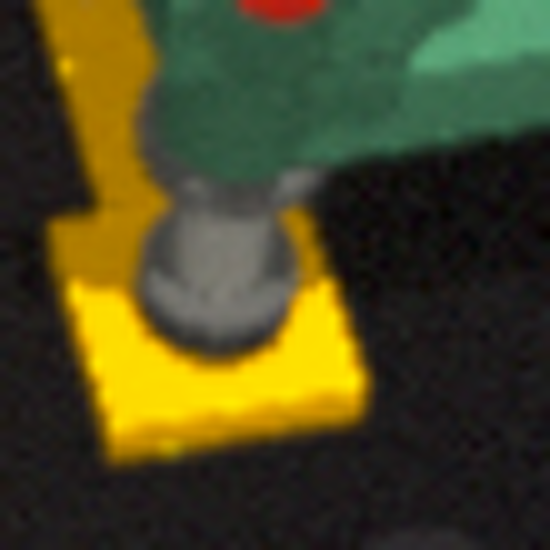

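The foot is about 7 mm above the plate (zoom: sole bottom at 218,355) and within about 3 mm of its centre. I'm continuing carefully.

Emit:
{"fn": "step_arm", "kwargs": {
  "commands": [
    {"grip": -0.6,"offset": [-0.36,-0.01,-0.79],"roll": 0},
    {"grip": -0.6,"offset": [-0.47,-0.01,-0.73],"roll": 0}
  ]
}}

```text
time: 16.77
ee_pos: [0.6609, 0.0053, 0.2766]
ee_rot: [-0.703, 0.705, -0.051, 0.079]
ft_force: [6.4, 5.0, -2.8]
opening: 0.0226
```

```bash
python3 crank.py 10 4 1.2 1.4
```

```text
t 16.77 grasp [0.6602 0.0054 0.2956] r mm 50.9 ang -45.0 F [ 6.4  5.  -2.8] resist 8.08 radial 1.04 q [ 0.01  0.45  0.41  1.5  -0.01  0.2 ] open 0.0226 tilt [ 0.038 -0.008 -0.999]
-55.0 [-0.63 -0.02 -0.62]
-65.0 [-0.66 -0.03 -0.57]
-75.0 [-0.75 -0.03 -0.44]
-85.0 [-0.82 -0.03 -0.31]
```

Emit:
{"fn": "step_arm", "kwargs": {
  "commands": [
    {"grip": -0.6,"offset": [-0.6,-0.02,-0.64],"roll": 0},
    {"grip": -0.6,"offset": [-0.66,-0.03,-0.57],"roll": 0}
  ]
}}

```text
time: 17.02
ee_pos: [0.6491, -0.0037, 0.2767]
ee_rot: [-0.703, 0.705, -0.049, 0.08]
ft_force: [5.8, 3.4, -3.2]
opening: 0.0229
```

```bash
python3 crank.py 10 4 1.2 1.4
```

```text
t 17.02 grasp [ 0.6483 -0.0036  0.2956] r mm 51.0 ang -61.9 F [ 5.8  3.4 -3.2] resist 6.72 radial -0.29 q [-0.    0.42  0.36  1.47 -0.01  0.18] open 0.0229 tilt [ 0.044 -0.006 -0.999]
-72.0 [-0.79 -0.04 -0.4 ]
-82.0 [-0.8  -0.04 -0.35]
-92.0 [-0.85 -0.04 -0.21]
-102.0 [-0.87 -0.04 -0.06]
```

Emit:
{"fn": "step_arm", "kwargs": {
  "commands": [
    {"grip": -0.6,"offset": [-0.76,-0.03,-0.44],"roll": 0},
    {"grip": -0.6,"offset": [-0.8,-0.04,-0.35],"roll": 0}
  ]
}}

```text
time: 17.27
ee_pos: [0.6351, -0.0088, 0.2766]
ee_rot: [-0.703, 0.705, -0.046, 0.082]
ft_force: [7.0, 2.4, -3.7]
opening: 0.0226
```

```bash
python3 crank.py 10 4 1.2 1.4
```

```text
t 17.27 grasp [ 0.6341 -0.0087  0.2956] r mm 51.1 ang -78.8 F [ 7.   2.4 -3.7] resist 7.29 radial -0.97 q [-0.01  0.39  0.31  1.45 -0.01  0.17] open 0.0226 tilt [ 0.05  -0.006 -0.999]
-89.0 [-0.87 -0.04 -0.15]
-99.0 [-0.86 -0.04 -0.1 ]
-109.0 [-0.87 -0.04  0.05]
-119.0 [-0.85 -0.04  0.2 ]
```

Emit:
{"fn": "step_arm", "kwargs": {
  "commands": [
    {"grip": -0.6,"offset": [-0.85,-0.04,-0.2],"roll": 0},
    {"grip": -0.6,"offset": [-0.87,-0.04,-0.08],"roll": 0}
  ]
}}

```text
time: 17.52
ee_pos: [0.6202, -0.0095, 0.2767]
ee_rot: [-0.703, 0.705, -0.044, 0.085]
ft_force: [8.1, -1.5, -4.0]
opening: 0.0227
```

```bash
python3 crank.py 10 4 1.2 1.4
```

```text
t 17.52 grasp [ 0.6191 -0.0094  0.2956] r mm 51.0 ang -95.7 F [ 8.1 -1.5 -4. ] resist 8.22 radial 0.7 q [-0.01  0.35  0.26  1.42 -0.01  0.17] open 0.0227 tilt [ 0.056 -0.008 -0.998]
-106.0 [-0.88 -0.05  0.11]
-116.0 [-0.86 -0.05  0.16]
-126.0 [-0.82 -0.05  0.3 ]
-136.0 [-0.75 -0.04  0.44]
```

Emit:
{"fn": "step_arm", "kwargs": {
  "commands": [
    {"grip": -0.6,"offset": [-0.87,-0.04,0.08],"roll": 0},
    {"grip": -0.6,"offset": [-0.86,-0.04,0.17],"roll": 0}
  ]
}}

```text
time: 17.77
ee_pos: [0.6058, -0.0058, 0.2766]
ee_rot: [-0.701, 0.706, -0.043, 0.087]
ft_force: [8.0, -2.7, -3.7]
opening: 0.0227
```

```bash
python3 crank.py 10 4 1.2 1.4;python3 - <<'E'
from h import *
f=snap("scene",12)
a=f["img"][205:260,280:335]; cv2.imwrite("pics/zz12.png",cv2.resize(a,None,fx=10,fy=10,interpolation=2)[:,:,::-1])
E
```

```text
t 17.77 grasp [ 0.6047 -0.0056  0.2956] r mm 50.9 ang -112.6 F [ 8.  -2.7 -3.7] resist 8.37 radial -0.58 q [-0.    0.32  0.22  1.4  -0.01  0.18] open 0.0227 tilt [ 0.062 -0.012 -0.998]
-123.0 [-0.81 -0.05  0.34]
-133.0 [-0.77 -0.05  0.4 ]
-143.0 [-0.69 -0.04  0.52]
-153.0 [-0.59 -0.04  0.64]
```

View pics/zz12.png

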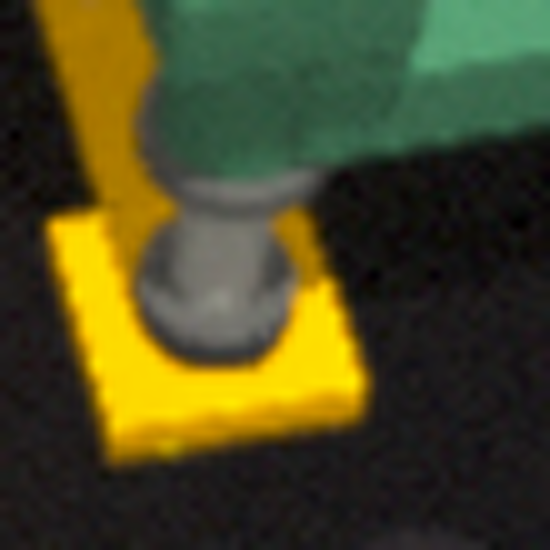

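The foot is just above touching (sole bottom at zoom 218,366). I'm using finer steps now.

Emit:
{"fn": "step_arm", "kwargs": {
  "commands": [
    {"grip": -0.6,"offset": [-0.48,-0.03,0.17],"roll": 0},
    {"grip": -0.6,"offset": [-0.48,-0.03,0.2],"roll": 0}
  ]
}}

```text
time: 18.08
ee_pos: [0.5983, -0.0018, 0.2766]
ee_rot: [-0.7, 0.707, -0.042, 0.089]
ft_force: [6.2, -3.9, -3.4]
opening: 0.0231
```

```bash
python3 crank.py 6 3 1.2 1.4
```

```text
t 18.07 grasp [ 0.597  -0.0015  0.2956] r mm 50.8 ang -122.3 F [ 6.2 -3.9 -3.4] resist 7.34 radial -0.06 q [ 0.01  0.31  0.19  1.39 -0.02  0.19] open 0.0231 tilt [ 0.066 -0.016 -0.998]
-128.0 [-0.44 -0.03  0.29]
-134.0 [-0.45 -0.03  0.27]
-140.0 [-0.42 -0.03  0.31]
```

Emit:
{"fn": "step_arm", "kwargs": {
  "commands": [
    {"grip": -0.6,"offset": [-0.46,-0.03,0.23],"roll": 0},
    {"grip": -0.6,"offset": [-0.45,-0.03,0.27],"roll": 0}
  ]
}}

```text
time: 18.32
ee_pos: [0.5922, 0.0028, 0.2766]
ee_rot: [-0.699, 0.708, -0.041, 0.091]
ft_force: [5.7, -4.4, -2.7]
opening: 0.0226
```

```bash
python3 crank.py 6 3 1.2 1.4
```

```text
t 18.32 grasp [0.5909 0.0032 0.2956] r mm 50.7 ang -131.1 F [ 5.7 -4.4 -2.7] resist 7.18 radial -0.47 q [ 0.02  0.29  0.17  1.38 -0.02  0.2 ] open 0.0226 tilt [ 0.07  -0.02  -0.997]
-137.0 [-0.4  -0.03  0.35]
-143.0 [-0.4  -0.03  0.33]
-149.0 [-0.37 -0.03  0.37]
```

Still free at 7.2 N.

Emit:
{"fn": "step_arm", "kwargs": {
  "commands": [
    {"grip": -0.6,"offset": [-0.42,-0.03,0.3],"roll": 0},
    {"grip": -0.6,"offset": [-0.4,-0.03,0.33],"roll": 0}
  ]
}}

```text
time: 18.58
ee_pos: [0.5869, 0.0083, 0.2766]
ee_rot: [-0.697, 0.71, -0.04, 0.093]
ft_force: [6.0, -6.5, -2.6]
opening: 0.0226
```

```bash
python3 crank.py 6 3 1.2 1.4
```

```text
t 18.57 grasp [0.5855 0.0088 0.2956] r mm 50.6 ang -139.9 F [ 6.  -6.5 -2.6] resist 8.82 radial -0.41 q [ 0.03  0.28  0.16  1.37 -0.03  0.22] open 0.0226 tilt [ 0.073 -0.025 -0.997]
-146.0 [-0.35 -0.03  0.4 ]
-152.0 [-0.35 -0.03  0.39]
-158.0 [-0.31 -0.03  0.42]
```

Emit:
{"fn": "step_arm", "kwargs": {
  "commands": [
    {"grip": -0.6,"offset": [-0.37,-0.03,0.37],"roll": 0},
    {"grip": -0.6,"offset": [-0.35,-0.03,0.39],"roll": 0}
  ]
}}

```text
time: 18.82
ee_pos: [0.5826, 0.0147, 0.2765]
ee_rot: [-0.695, 0.711, -0.039, 0.095]
ft_force: [4.7, -7.0, -2.2]
opening: 0.0227
```

```bash
python3 crank.py 6 3 1.2 1.4
```

```text
t 18.82 grasp [0.5811 0.0152 0.2955] r mm 50.4 ang -148.7 F [ 4.7 -7.  -2.2] resist 8.36 radial -0.37 q [ 0.04  0.27  0.14  1.37 -0.03  0.23] open 0.0227 tilt [ 0.076 -0.03  -0.997]
-155.0 [-0.3  -0.03  0.43]
-161.0 [-0.29 -0.03  0.44]
-167.0 [-0.24 -0.03  0.47]
```

Emit:
{"fn": "step_arm", "kwargs": {
  "commands": [
    {"grip": -0.6,"offset": [-0.31,-0.03,0.42],"roll": 0},
    {"grip": -0.6,"offset": [-0.29,-0.03,0.44],"roll": 0}
  ]
}}

```text
time: 19.08
ee_pos: [0.5793, 0.0211, 0.2766]
ee_rot: [-0.693, 0.713, -0.039, 0.097]
ft_force: [3.7, -9.2, -2.4]
opening: 0.0228
```

```bash
python3 crank.py 6 3 1.2 1.4
```

```text
t 19.07 grasp [0.5778 0.0218 0.2955] r mm 50.4 ang -157.1 F [ 3.7 -9.2 -2.4] resist 9.89 radial 0.16 q [ 0.06  0.26  0.13  1.36 -0.04  0.25] open 0.0228 tilt [ 0.079 -0.036 -0.996]
-163.0 [-0.24 -0.03  0.47]
-169.0 [-0.22 -0.03  0.47]
-175.0 [-0.17 -0.02  0.49]
```

Emit:
{"fn": "step_arm", "kwargs": {
  "commands": [
    {"grip": -0.6,"offset": [-0.24,-0.03,0.47],"roll": 0},
    {"grip": -0.6,"offset": [-0.22,-0.03,0.47],"roll": 0}
  ]
}}

```text
time: 19.32
ee_pos: [0.5772, 0.0275, 0.2766]
ee_rot: [-0.69, 0.716, -0.039, 0.099]
ft_force: [4.2, -10.4, -1.7]
opening: 0.0228
```

```bash
python3 crank.py 6 3 1.2 1.4
```

```text
t 19.32 grasp [0.5757 0.0284 0.2955] r mm 50.2 ang -164.9 F [  4.2 -10.4  -1.7] resist 11.12 radial -1.33 q [ 0.07  0.26  0.13  1.36 -0.05  0.27] open 0.0228 tilt [ 0.08  -0.044 -0.996]
-171.0 [-0.19 -0.03  0.49]
-177.0 [-0.15 -0.03  0.5 ]
-183.0 [-0.1  -0.02  0.51]
```

The crank is stiffening at the expected slope (about 1.3 N per 8°), now roughly +3.5 N. One more step of the same size.

Emit:
{"fn": "step_arm", "kwargs": {
  "commands": [
    {"grip": -0.6,"offset": [-0.17,-0.03,0.49],"roll": 0},
    {"grip": -0.6,"offset": [-0.15,-0.03,0.5],"roll": 0}
  ]
}}

```text
time: 19.58
ee_pos: [0.5761, 0.0337, 0.2766]
ee_rot: [-0.687, 0.718, -0.04, 0.101]
ft_force: [1.9, -11.7, -1.2]
opening: 0.0226
```

```bash
python3 crank.py 6 3 1.2 1.4
```

```text
t 19.57 grasp [0.5745 0.0347 0.2955] r mm 50.1 ang -172.3 F [  1.9 -11.7  -1.2] resist 11.87 radial -0.3 q [ 0.09  0.26  0.13  1.36 -0.06  0.29] open 0.0226 tilt [ 0.081 -0.052 -0.995]
-178.0 [-0.13 -0.03  0.51]
-184.0 [-0.09 -0.03  0.51]
-190.0 [-0.04 -0.02  0.52]
```

Clearly stiffer now: 11.9 N against about 7.6 N running free (+4 to 4.5 N, so about 45 N at the foot). I'm stopping here, letting go and lifting clear.

Emit:
{"fn": "step_arm", "kwargs": {
  "commands": [
    {"grip": 0.1,"offset": [0,0,0],"roll": 0},
    {"grip": 0.1,"offset": [0,0,0],"roll": 0},
    {"grip": 0.1,"offset": [0,0,0],"roll": 0},
    {"grip": 0.1,"offset": [0,0,0],"roll": 0},
    {"grip": 0.1,"offset": [0,-1.5,0],"roll": 0},
    {"grip": 0.1,"offset": [0,-3,0],"roll": 0},
    {"grip": 0.1,"offset": [0,-4,0],"roll": 0},
    {"grip": 0.1,"offset": [-2,-4,0],"roll": 0},
    {"grip": 0.1,"offset": [-4,-2,0],"roll": 0},
    {"grip": 0.1,"offset": [-4,0,0],"roll": 0},
    {"grip": 0.1,"offset": [-4,0,0],"roll": 0},
    {"grip": 0.1,"offset": [0,0,0],"roll": 0},
    {"grip": 0.1,"offset": [0,0,0],"roll": 0}
  ]
}}

```text
time: 21.2
ee_pos: [0.423, 0.0699, 0.4211]
ee_rot: [-0.688, 0.717, -0.037, 0.104]
ft_force: [0.7, -1.2, 0.1]
opening: 0.0473
```

```bash
python3 pad.py 13
```

```text
t 21.2 pos [0.423  0.0699 0.4211] jawyaw 78.47 tilt [ 0.09  -0.049 -0.995] F [ 0.7 -1.2  0.1] q [ 0.21  0.02  0.2   1.68 -0.07  0.41] open 0.0473
offset cm [ 2.3  39.88  2.19]
roll -0.3272766199698651
scene 553 263 z [0.01552007 0.01810094 0.02055287]
((561.945068359375, 49.560211181640625), (82.18960571289062, 206.028564453125), 79.37716674804688) ((568.9381103515625, 49.763729095458984), (81.36307525634766, 190.9342041015625), 77.68995666503906) far-edge
press frame extents mm [-159.20243299  -42.18442755   40.03048687   38.07943499]
gear ((626.5221557617188, 37.580718994140625), (76.25625610351562, 78.82439422607422), 79.6611328125)
top 279 142 z [0.01525503 0.01819983 0.02058796]
((558.9954833984375, 53.72392654418945), (80.77647399902344, 202.64894104003906), 78.19243621826172) ((570.144775390625, 51.819427490234375), (80.52027893066406, 180.6097412109375), 77.75115966796875) far-edge
press frame extents mm [-163.98858166  -39.83072678   34.44414775   40.66644753]
gear ((624.3583374023438, 41.11697006225586), (76.8415756225586, 76.83599853515625), 79.42000579833984)
```

View pics/ps13.png

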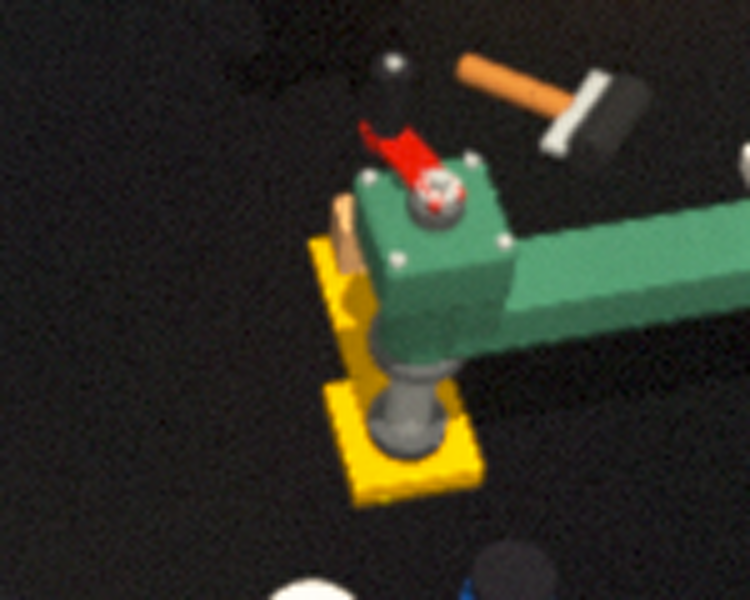

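View pics/top13.png

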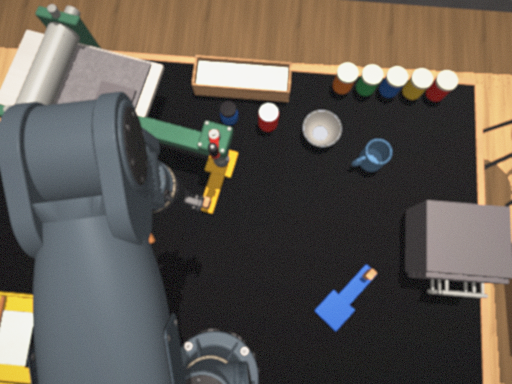

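View pics/scene13.png

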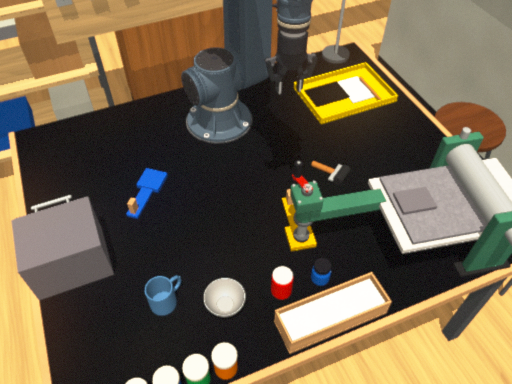

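The foot (ps13 408,430) sits on the plate, centred to a few mm, and the plate is flat and unmoved. The crank is free of the gripper, the arm is clear, and the other things are where they were.

```bash
python3 -c "
from station import *
job_done()"
```

```text
the job is handed in; nothing more can be done
```

The job is handed in: the yellow foot plate is under the leg, and the leg is cranked down until its foot bears on the plate.

- **Plate:** I slid it flat by its post and let go before cranking. The last pictures show it flat, unmoved during the cranking, and centred under the leg to about 1 mm by the plate's edges. One zoomed view suggested the foot sits about 3 mm off its centre.
- **Crank:** I turned it clockwise about 1.36 turns. It ran free at about 7.2 to 9 N and around 7.4 N just before contact. It then rose steadily to 11.9 N, and I stopped there. That is about 4 to 4.7 N more than free, so roughly 45 N at the foot. Readings vary by about ±0.7 N, and this is a little under the 5 N aim but within the range.
- **End state:** The gripper let go of the knob and the arm is clear. The jar, can, tub, mug and blue look-alike were unmoved in the last pictures. The brayer was hidden from the top camera but unmoved in the other view.
- **Gripper tilt:** The gripper gradually tilted to about 5° during the cranking, with no visible effect.

It took 21 s of the 72 s allowed.

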